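# Pack the referee's match tray

## Task

Pack the white four-bay tray for the referee: as seen from the robot, the wide tape roll goes in the near left bay, the stopwatch in the near right bay, the T-shaped stud key in the far left bay, and the whistle in the far right bay, each lying flat on the floor of its bay. The whistle is in the grey box: slide its clear lid all the way back along its grooves, away from the robot, and leave it open. Do not drop the stopwatch, and leave the narrow tape roll, the plain round tin without a crown and the L-shaped key where they are.

Things in the scene. Friction and masses are not known exactly. Their poses are not given: they have to be found in the camera images.
- tray: White plastic tray, fixed, 196 x 196 mm, left or right of the robot: a cross of ribs makes four 92 x 92 mm bays. Floor 4 mm thick; walls and ribs 4 mm thick, tops 14 mm above the table. Origin: centre of the underside, at table height; x away from the robot (yaw within 0.2 rad), y left. Bay centres (x, y) in mm: near left (-48, 48), near right (-48, -48), far left (48, 48), far right (48, -48).
- box: Grey box, fixed, 200 (x) x 106 (y) x 39 mm high, on the other side from the tray; two compartments, each 92 (x) x 96 (y) mm inside, floor 6 mm thick, divider 30 mm high. Origin: centre of the underside, at table height; x away from the robot (yaw within 0.2 rad). The near one (centre x = -48 mm) holds the whistle under the lid, the far one is empty. Lips 88 mm apart (y) hold the lid.
- lid (a joint): Slide of the box's clear lid (94 x 94 x 3 mm) along the box's x, m: 0 covers the near compartment, 0.094 (stop) is fully open, over the far one. Starts at 0 to 0.015, slides with 1 to 2 N, stays where left. On it a white upright rib to pinch, 10 mm thick (x), 40 mm wide (y), from 35.5 to 55.5 mm above the table; in the box's frame at x = -47 mm + joint value, y = 0.
- whistle: Steel whistle, 56 mm long, 20 mm high, lying on its side: round drum of 24 mm diameter centred at x = -14 mm, y = 0 (grasp across it), and a mouthpiece 12 mm wide that reaches x = +30 mm. Origin: on the underside, 14 mm from the drum's axis; x points along the mouthpiece, z up. Starts flat in the box's near compartment, x within 0.2 rad of the box's x.
- tape_wide: Wide roll of white athletic tape, lying flat: ring of 56 mm outer diameter, 38 mm hole, 38 mm high (twice the narrow roll). Origin: centre of the underside, z up.
- stopwatch: Stopwatch lying face up: black round case of 50 mm diameter, 22 mm thick, white face with two hands, a steel crown (9 mm wide) at its rim reaching x = +35 mm, and two small side buttons reaching x = +22 mm at y = +/-18 mm. Origin: centre of the case's underside; x points to the crown, z up. Grasp across y.
- key_t: T-shaped boot-stud key lying flat, 70 mm long: black handle bar 54 mm long (y), 14 x 14 mm in section, centred at x = -28 mm; square steel shaft 10 mm wide, from 2 to 12 mm above the table; round 14 mm socket at the end, x = +35 mm. Origin: on the underside, on the shaft's line, midway along the length; x points to the socket, z up. Grasp across the shaft at the origin.
- tape_narrow: Look-alike, to be left alone: narrow tape roll, ring of 56 mm outer diameter, 38 mm hole, only 19 mm high. Origin: centre of the underside.
- tin: Look-alike, to be left alone: plain round tin, black with a plain white round top, 50 mm diameter, 22 mm high, without crown, buttons or hands. Origin: centre of the underside.
- key_l: Look-alike, to be left alone: L-shaped key, 70 mm long, like the T-shaped one but its handle bar is 34 mm long and stands out to one side only (y from -7 to +27 mm). Origin and axes as for the T-shaped key.
Things that resemble listed ones, but are neither listed nor needed, are in the scene too. Leave any purple look-alike of the tape_wide alone.

How it is judged:
At the end, for the whole second after the job is handed in: Wide tape near left, stopwatch near right, T key far left, whistle far right (within 19, 22, 20, 34 mm of the bay centre per tray axis), each flat on the tray floor (under 7.5 mm high, tilt under 0.1) and at rest; look-alikes within 20 mm of their starts; lid at 75 mm or more (x of tape_wide in the frame of tray between -0.067 and -0.029 m and y of tape_wide in the frame of tray between 0.029 and 0.067 m and z of tape_wide in the frame of tray between 0.001 and 0.0075 m and angle between each of tape_wide, stopwatch, key_t, whistle's own z axis and vertical below 0.1 rad and linear speed of each of tape_wide, stopwatch, key_t, whistle below 0.02 m/s and angular speed of each of tape_wide, stopwatch, key_t, whistle below 0.2 rad/s and x of stopwatch in the frame of tray between -0.07 and -0.026 m and y of stopwatch in the frame of tray between -0.07 and -0.026 m and z of stopwatch in the frame of tray between 0.001 and 0.0075 m and x of key_t in the frame of tray between 0.028 and 0.068 m and y of key_t in the frame of tray between 0.028 and 0.068 m and z of key_t in the frame of tray between 0.001 and 0.0075 m and x of whistle in the frame of tray between 0.014 and 0.082 m and y of whistle in the frame of tray between -0.082 and -0.014 m and z of whistle in the frame of tray between 0.001 and 0.0075 m and distance of each of tape_narrow, tin, key_l from where it was at the start of the episode below 0.02 m and value of joint lid above 0.075 m); the robot touches nothing.
It fails at once if the narrow tape roll is disturbed (moved more than 20 mm) (distance of tape_narrow from where it was at the start of the episode above 0.02 m).
It fails at once if the plain round tin is disturbed (moved more than 20 mm) (distance of tin from where it was at the start of the episode above 0.02 m).
It fails at once if the L-shaped key is disturbed (moved more than 20 mm) (distance of key_l from where it was at the start of the episode above 0.02 m).
It fails at once if the stopwatch is dropped (unsupported while its underside is more than 40 mm above the table) (height (world z) of stopwatch above 0.04 m and contact force between stopwatch and anything else below 0.02 N).
It also fails if it takes over 122 s, if anything falls off the work surface, if the arm or the gripper's body presses on something with over 40 N, if the wrist force passes 120 N, or if a joint passes its speed limit or range.

## Robot

A 7-joint arm with a two-finger parallel gripper is mounted at the origin on the work surface. World frame = base frame: x ahead of the robot, y to its left, z up, the work surface at z = 0. Lengths are in m, angles in rad, forces in N, time in s.
With the tool pointing down it reaches from about 0.425 to 0.875 m from the base axis. Payload 4.7 kg.
Tool frame: the origin (TCP) lies midway between the tips of the shut fingers; the grasp point (between the pads) lies 19 mm behind it (manip.tcp_to_grasp is the distance from the TCP to the grasp point, in m); z points along the fingers, y is the line along which they close (so a half turn about z gives the same grasp; the last joint's range is limited). The gripper opens to 87 mm and grips with 3 to 60 N. Pads are 19 mm wide; open, the fingers measure 117 mm over their backs; the gripper's body (75 mm by 190 mm) begins 51 mm behind the grasp point.
Start: joints at [1.165, 0.321, -0.07, 1.45, 0.023, 1.371, -0.057], TCP at [0.265, -0.594, 0.186] pointing down, gripper open.
Joint ranges: [-2.86, 2.86], [-0.3, 2.09], [-1.38, 1.24], [0.06, 2.45], [-1.56, 4.7], [0.09, 2.05], [-2.69, 2.69]. Speed limits (rad/s): [2.57, 2.57, 3.14, 3.14, 3.14, 3.14, 3.14].

## Interface

Orientations are given as a unit quaternion [w, x, y, z].
In Python, from bench import manip gives the robot as it stands.
- The arm moves only by the tool play_rows, never from a script. Its argument "deltas" is a list of rows, each an object of numbers: "wx", "wy", "wz": the turn, a rotation vector about the tool's x, y, z in rad; "tx", "ty", "tz": the shift along the tool's x, y, z in cm; "hand": the opening, from 0 (shut) to 1 (fully open). A call has 1 to 12 rows; each row shifts and turns the commanded pose from where the row before left it, along the tool's axes as they then stand; what a row does not reach is not made up. A row lasts 1/12 s, in which the tool goes at most 41.7 mm and 7.16 degrees, less where a joint would pass 70% of its speed; a pose out of reach is approached as far as the arm can. A call with a gripper value outside its range is refused whole. The fingers move at their own pace and stop on an object; "squeeze" is the grip in N (left out, the last holds). Time passes only in rows, so rows that do not move let the fingers close. It gives the time, the measured TCP pose, the force, the opening and the grip force at its end, in the units of the state.
- manip.get_obs(): the state, without advancing time (a new reading comes with each control period).
- manip.grab_frame(name): name is "scene" or "top"; returns (picture, depth): 480x640x3 uint8, red, green, blue; 480x640 float32, m along the optical axis (not along the pixel's ray), 0 where there is no reading.
- manip.camera_info(name): a dict with "fovy" (degrees; the focal length in pixels is half the picture's height over the tangent of half this angle, whatever the lens; pixels are square), "cx", "cy" (the principal point, pixels), "k1" (the pictures are not rectified: a ray, as slopes to the right and down, at radius r is drawn at 1 + k1 r^2 times it, then the intrinsics apply), "camera_from_world" (4x4, takes a point from world to camera coordinates). Camera axes: x right, y up, looking along -z (the intrinsics and any distortion apply to the point x, -y, -z); pixel columns grow to the right and rows downward; lengths in m; the calibration is good to about 2 mm. A picture is of the moment at which its call begins. camera_info takes no time and is no camera call.
- manip.close_job(): hands the job in; it is judged then, once.
The state is a dict: "clock": time; "joint_positions": joint angles; "joint_vel": joint speeds; "tau": joint torques, N m; "tool_pos": TCP position; "eef_rot": TCP orientation; "wrist_force": force on the tool from outside, world axes, zero at the start; "moment": the same for the moment, N m; "grip_width": finger opening in m; "gripper_force": force on a finger pad.
Only numpy, scipy, OpenCV 4.12 (cv2) and the standard library are available. Lean on these libraries where they do the work, as an engineer would, in place of code of your own. Each camera call takes 0.05 s, during which the arm holds its last target. There are 200 camera calls.

## Working session

There is one attempt and no reset: what is moved stays moved. The work goes in short steps, Python scripts to look and compute and a tool call to move; the robot and the scene stay as the last step left them, time stands still between calls to the robot, and variables do not carry over. Pictures are saved under pics/ and viewed, at most 14 in all, crops included, and the job is handed in when it is done.

Besides the shell and the picture viewer there is one more tool, called after ">>>" as name(argument=value, ...), one argument or row to a line, values as JSON. play_rows: Moves the arm, as the interface text tells. Its arguments: {"type":"object","properties":{"deltas":{"type":"array"},"squeeze":{"type":"number"}},"required":["deltas"]}

```bash
ls; mkdir -p pics; cat > h.py <<'E'
import numpy as np, cv2
from bench import manip
def ray(name,u,v):
    c=manip.camera_info(name); f=240/np.tan(np.radians(c["fovy"])/2)
    d=np.array([(u-c["cx"])/f,(v-c["cy"])/f]); s=d.copy()
    for _ in range(20): s=d/(1+c["k1"]*(s@s))
    T=np.linalg.inv(np.array(c["camera_from_world"]))
    return T[:3,3], T[:3,:3]@np.array([s[0],-s[1],-1.])
def onz(name,u,v,z):
    o,d=ray(name,u,v); return o+d*(z-o[2])/d[2]
def atd(name,u,v,dep):
    o,d=ray(name,u,v); return o+d*dep
def cloud(name,D):
    # world point of every pixel
    c=manip.camera_info(name); f=240/np.tan(np.radians(c["fovy"])/2)
    v,u=np.mgrid[0:480,0:640]; x=(u-c["cx"])/f; y=(v-c["cy"])/f; a,b=x.copy(),y.copy()
    for _ in range(20):
        k=1+c["k1"]*(a*a+b*b); a,b=x/k,y/k
    T=np.linalg.inv(np.array(c["camera_from_world"]))
    P=np.stack([a*D,-b*D,-D],-1)@T[:3,:3].T+T[:3,3]
    P[D<=0]=np.nan; return P
E
python3 - <<'E'
from h import *
for n in("top","scene"):
    p,d=manip.grab_frame(n); cv2.imwrite(f"pics/{n}0.png",p[:,:,::-1]); np.save(f"{n}0.npy",d)
    c=manip.camera_info(n); print(n,c["fovy"],c["cx"],c["cy"],c["k1"],np.linalg.inv(np.array(c["camera_from_world"])).round(3).tolist())
print(manip.get_obs())
E
```

```text
pics
top 46.550850997977925 325.63693045180884 229.98947675000593 0.010488786681890966 [[0.027, 0.984, -0.173, 0.414], [-1.0, 0.027, -0.001, -0.014], [0.004, 0.173, 0.985, 1.027], [0.0, 0.0, 0.0, 1.0]]
scene 43.81180561138249 326.2477515954231 235.7177891192504 -0.06671212683229368 [[0.557, -0.691, 0.46, 1.139], [0.83, 0.46, -0.315, -0.352], [0.007, 0.557, 0.83, 1.05], [0.0, 0.0, 0.0, 1.0]]
{'clock': 0.1, 'joint_positions': array([ 1.16509866,  0.32178463, -0.0700889 ,  1.45153306,  0.02260895,
        1.37084461, -0.056938  ]), 'joint_vel': array([-0.0010247 , -0.00164597,  0.00118684, -0.00179775, -0.00184514,
        0.00012893,  0.00121353]), 'tau': array([-2.68201338e-04, -4.92573810e+01, -4.05848930e-01, -3.13400745e+01,
       -6.41381764e-02,  3.94883752e-02,  5.73390457e-05]), 'tool_pos': array([ 0.26464343, -0.59306376,  0.18525779]), 'eef_rot': array([-8.59734032e-04,  9.78052114e-01,  2.08358508e-01, -2.35209583e-04]), 'wrist_force': array([ 0.20154132, -0.11623481, -0.02687475]), 'moment': array([-0.00072771, -0.00344351,  0.04009861]), 'gripper_force': 0.0, 'grip_width': 0.08709946992573539}
```

View pics/top0.png

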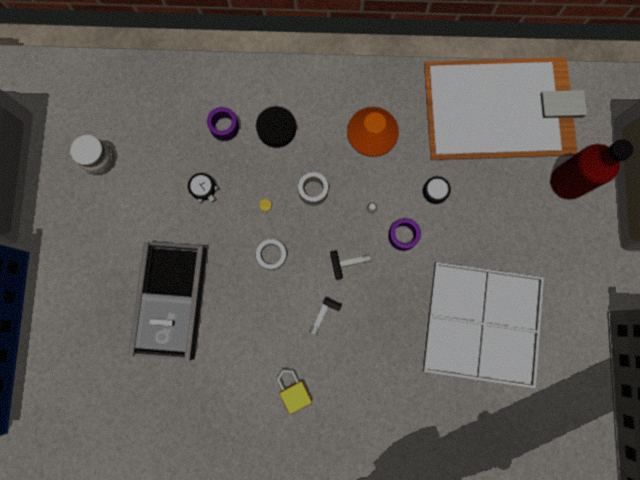

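View pics/scene0.png

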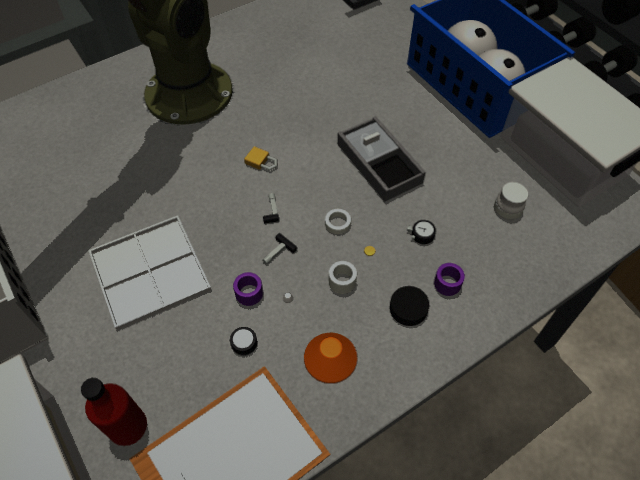

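Top view: stopwatch at (201,186), tin at (437,189), white rolls at (313,187) and (271,254), T key near (345,263), other key near (325,315), box centred near (170,300), tray near (485,324). The scene view agrees. Next I measure them with depth and masks.

```bash
cat > m.py <<'E'
from h import *
p=cv2.imread("pics/top0.png"); d=np.load("top0.npy"); P=cloud("top",d); hgt=P[...,2]
def show(n,u0,u1,v0,v1,lo,hi,extra=None):
    m=np.zeros((480,640),np.uint8); m[v0:v1,u0:u1]=1
    m=(m>0)&(hgt>lo)&(hgt<hi)
    if extra is not None: m&=extra
    q=P[m]; 
    r=cv2.minAreaRect((q[:,:2]*1000).astype(np.float32))
    print(n,len(q),"med z",np.median(q[:,2]).round(4),"max",q[:,2].max().round(4),"mean",q.mean(0).round(4),"rect",np.round(r[0],1),np.round(r[1],1),round(r[2],1))
    return q
g=cv2.cvtColor(p,cv2.COLOR_BGR2GRAY)
print("table",np.nanmedian(hgt[400:470,200:260]))
show("tapeA",290,335,165,208,.008,.05); show("tapeB",250,292,234,275,.008,.05)
show("watch",182,224,168,210,.008,.04); show("tin",415,458,170,208,.008,.04)
show("keyT",325,375,245,283,.004,.03); show("keyL",305,346,292,338,.004,.03)
show("tray",415,555,255,395,.009,.03); show("box",125,215,235,365,.03,.06)
show("rib",140,185,310,335,.045,.07)
for n,(u,v,r) in dict(w=(201,186,30),k=(340,290,55),b=(170,300,65)).items():
    pass
a=cv2.resize(p[160:215,175:230],None,fx=7,fy=7,interpolation=2); b=cv2.resize(p[240:340,300:380],None,fx=4,fy=4,interpolation=2)
H=385; a=cv2.resize(a,(385,385)); b=cv2.resize(b,(308,385)); cv2.imwrite("pics/crop1.png",np.hstack([a,b]))
E
python3 m.py
```

```text
table 0.0017233067707518313
tapeA 571 med z 0.038 max 0.0451 mean [0.6667 0.0133 0.0336] rect [667.9  13.9] [54.7 54. ] 2.0
tapeB 425 med z 0.0201 max 0.0256 mean [0.5449 0.0864 0.0198] rect [544.9  86.4] [53.8 53.1] 2.5
watch 644 med z 0.0234 max 0.0302 mean [0.6661 0.2186 0.0226] rect [664.6 218.2] [58.6 48.8] 28.9
tin 593 med z 0.0231 max 0.0276 mean [ 0.6734 -0.2153  0.0224] rect [ 674.6 -216.1] [48.7 49.4] 24.4
keyT 524 med z 0.0135 max 0.0216 mean [ 0.5332 -0.0514  0.0122] rect [532.8 -58.2] [89.8 68. ] 89.0
keyL 438 med z 0.013 max 0.0187 mean [ 0.4406 -0.0136  0.0117] rect [439.4 -15.7] [78.9 72.9] 1.5
tray 1894 med z 0.0137 max 0.0211 mean [ 0.4286 -0.3046  0.0136] rect [ 429.5 -301. ] [199.1 196.1] 83.4
box 4475 med z 0.0381 max 0.0596 mean [0.4315 0.2639 0.0386] rect [456.2 263.9] [107.7 201.6] 87.2
rib 143 med z 0.0565 max 0.0609 mean [0.4166 0.2646 0.0563] rect [416.6 265.4] [40.5  9.9] 86.8
```

View pics/crop1.png

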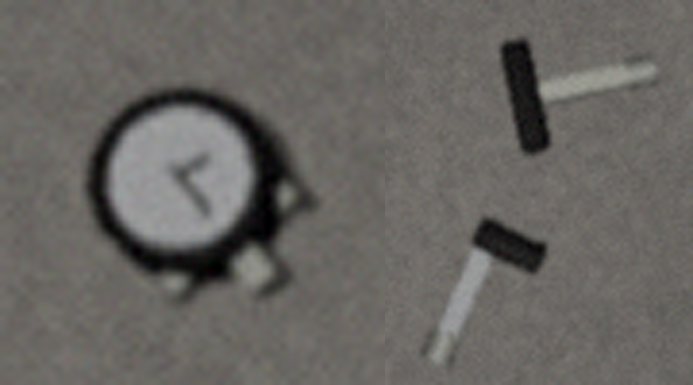

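The crop shows the T key above (bar at both sides of its shaft) and the L key below it. The stopwatch crown is at the lower right, crop (262,270), with the case centre at (185,180). Now refined fits by mask and ray.

```bash
cat > m2.py <<'E'
from h import *
def blob(n,cam,img,u0,u1,v0,v1,z,f,big=True):
    m=np.zeros((480,640),np.uint8); m[v0:v1,u0:u1]=f(img[v0:v1,u0:u1].astype(int)).astype(np.uint8)
    cs=cv2.findContours(m,cv2.RETR_EXTERNAL,cv2.CHAIN_APPROX_NONE)[0]
    if not cs: print(n,"none"); return
    c=max(cs,key=cv2.contourArea)
    q=np.array([onz(cam,u,v,z)[:2]*1000 for u,v in c[:,0,:]]).astype(np.float32)
    r=cv2.minAreaRect(q); M=cv2.moments(q.reshape(-1,1,2))
    print(n,cam,"area px",cv2.contourArea(c),"rect",np.round(r[0],1),np.round(r[1],1),round(r[2],1),"centroid",round(M["m10"]/M["m00"],1),round(M["m01"]/M["m00"],1))
if __name__=="__main__":
    t=cv2.imread("pics/top0.png"); s=cv2.imread("pics/scene0.png")
    br=lambda th:(lambda a:a.min(-1)>th)
    dk=lambda th:(lambda a:a.max(-1)<th)
    print("gray lv table",t[430,230],s[200,250],"tray",t[300,460],"key",t[261,355],"watch face",t[183,198],"tape",t[187,300])
    for th in (120,140): 
        blob(f"tray{th}","top",t,415,555,255,395,.014,br(th)); blob(f"tray{th}","scene",s,80,220,205,335,.014,br(th))
    blob("face","top",t,185,215,170,198,.022,br(120)); blob("case","top",t,180,225,165,210,.02,dk(60)); blob("case","scene",s,405,440,215,248,.02,dk(60))
    blob("face","scene",s,405,440,215,248,.022,br(120))
    blob("tape","top",t,290,335,165,208,.038,br(125)); blob("tape","scene",s,320,362,255,298,.038,br(125))
    blob("bar","top",t,325,375,245,283,.014,dk(60)); blob("bar","scene",s,260,300,230,268,.014,dk(60))
    blob("shaft","top",t,342,375,245,283,.012,br(120)); blob("shaft","scene",s,258,300,230,268,.012,br(120))
    blob("rib","top",t,140,185,310,335,.0555,br(150)); blob("rib","scene",s,355,390,125,150,.0555,br(150))
E
python3 m2.py
```

```text
gray lv table [ 93  98 103] [107 112 115] tray [154 154 152] key [144 154 151] watch face [147 145 144] tape [155 157 155]
tray120 top area px 12048.0 rect [ 429.9 -301.8] [196.8 197.7] 83.3 centroid 429.8 -301.8
tray120 scene area px 7895.5 rect [ 429.9 -303. ] [197.7 197.1] 83.3 centroid 430.0 -303.0
tray140 top area px 5010.5 rect [ 425.  -345.1] [ 93.1 182.2] 83.1 centroid 425.3 -345.0
tray140 scene area px 7168.5 rect [ 430.3 -303.2] [195.1 194.5] 83.3 centroid 437.7 -303.2
face top area px 269.5 rect [668.7 221.4] [34.3 35.4] 1.6 centroid 668.9 221.7
case top area px 557.5 rect [667.1 219.3] [54.2 48.3] 47.0 centroid 667.8 219.9
case scene area px 471.5 rect [673.  210.9] [57.7 63.2] 56.3 centroid 674.4 213.6
face scene area px 172.5 rect [668.7 219.8] [34.5 33.1] 56.4 centroid 668.9 219.6
tape top area px 630.5 rect [668.7  13.4] [52.6 52.9] 1.6 centroid 668.5 13.1
tape scene area px 490.0 rect [668.8  11. ] [53.1 52.2] 56.3 centroid 668.4 11.0
bar top area px 183.0 rect [528.3 -33.4] [53.1 13.9] 13.9 centroid 528.3 -33.3
bar scene area px 202.5 rect [547.9 -56.7] [54.2 81.3] 35.1 centroid 537.4 -44.2
shaft top area px 98.5 rect [538.1 -68.5] [ 9.5 51.5] 13.7 centroid 537.4 -65.7
shaft scene area px 65.0 rect [537.1 -68.7] [ 9.2 50.9] 13.2 centroid 536.6 -66.7
rib top area px 7.5 rect [416.6 272.6] [ 3.4 19. ] 1.5 centroid 417.3 270.8
rib scene area px 4.0 rect [418.3 263.3] [32.   3.4] 86.1 centroid 418.2 261.0
```

```bash
cat > go.py <<'E'
import sys, numpy as np
from h import manip
from scipy.spatial.transform import Rotation as R
o=manip.get_obs(); w,x,y,z=o["eef_rot"]; r=R.from_quat([x,y,z,w]); X=r.as_matrix()
phi=np.arctan2(X[1,0],X[0,0]); p=o["tool_pos"]
T=[float(a) for a in sys.argv[1:5]]; f=T[3]
d=np.array(T[:3])-p
print("t",round(o["clock"],2),"pos",p.round(4),"phi",phi.round(3),"tilt",np.arccos(-X[2,2]).round(4),"zaxis",X[:,2].round(3),"w",round(o["grip_width"],4),"q7",o["joint_positions"][6].round(2))
print("wz",(-(f-phi)).round(3)," tx %.2f ty %.2f tz %.2f"%tuple(100*np.array([d[0]*np.cos(f)+d[1]*np.sin(f),d[0]*np.sin(f)-d[1]*np.cos(f),-d[2]])))
E
python3 go.py .535 -.061 .10 1.81
```

```text
t 0.1 pos [ 0.2646 -0.5931  0.1853] phi 0.42 tilt 0.0018 zaxis [-0.001  0.002 -1.   ] w 0.0871 q7 -0.06
wz -1.39  tx 45.29 ty 38.87 tz 8.53
```

>>> play_rows(
  deltas=[
    {"wz": -0.116,"hand": 0.5},
    {"wz": -0.116,"hand": 0.5},
    {"wz": -0.116,"hand": 0.5},
    {"wz": -0.116,"hand": 0.5},
    {"wz": -0.116,"hand": 0.5},
    {"wz": -0.116,"hand": 0.5},
    {"wz": -0.116,"hand": 0.5},
    {"wz": -0.116,"hand": 0.5},
    {"wz": -0.116,"hand": 0.5},
    {"wz": -0.116,"hand": 0.5},
    {"wz": -0.116,"hand": 0.5},
    {"wz": -0.114,"hand": 0.5},
  ],
  squeeze=20,
)

```text
invalid input at $.deltas[0]: expected keys wx, wy, wz, tx, ty, tz, hand
```

>>> play_rows(
  deltas=[
    {"tx": 2.5,"ty": 2.1},
    {"tx": 2.5,"ty": 2.1},
    {"tx": 2.5,"ty": 2.1},
    {"tx": 2.5,"ty": 2.1},
    {"tx": 2.5,"ty": 2.1},
    {"tx": 2.5,"ty": 2.1},
    {"tx": 2.5,"ty": 2.1},
    {"tx": 2.5,"ty": 2.1},
    {"tx": 2.5,"ty": 2.1},
    {"tx": 2.5,"ty": 2.1},
    {"tx": 2.5,"ty": 2.1},
    {"tx": 2.5,"ty": 2.1},
  ],
)

```text
invalid input at $.deltas[0]: expected keys wx, wy, wz, tx, ty, tz, hand
```

```bash
python3 go.py .535 -.061 .05 1.81
```

```text
t 0.1 pos [ 0.2646 -0.5931  0.1853] phi 0.42 tilt 0.0018 zaxis [-0.001  0.002 -1.   ] w 0.0871 q7 -0.06
wz -1.39  tx 45.29 ty 38.87 tz 13.53
```

```bash
cat >> go.py <<'E'
if len(sys.argv)>5:
    n=int(sys.argv[5])
    for i in range(n):
        g=phi+(f-phi)*i/n; e=d/n*100
        print("wz %.3f tx %.2f ty %.2f tz %.2f"%(-(f-phi)/n,e[0]*np.cos(g)+e[1]*np.sin(g),e[0]*np.sin(g)-e[1]*np.cos(g),-e[2]))
E
python3 go.py .515 -.12 .13 1.81 14
```

```text
t 0.1 pos [ 0.2646 -0.5931  0.1853] phi 0.42 tilt 0.0018 zaxis [-0.001  0.002 -1.   ] w 0.0871 q7 -0.06
wz -1.39  tx 40.03 ty 35.53 tz 5.53
wz -0.099 tx 3.01 ty -2.36 tz 0.39
wz -0.099 tx 3.23 ty -2.05 tz 0.39
wz -0.099 tx 3.42 ty -1.72 tz 0.39
wz -0.099 tx 3.57 ty -1.37 tz 0.39
wz -0.099 tx 3.69 ty -1.01 tz 0.39
wz -0.099 tx 3.77 ty -0.64 tz 0.39
wz -0.099 tx 3.81 ty -0.26 tz 0.39
wz -0.099 tx 3.82 ty 0.12 tz 0.39
wz -0.099 tx 3.79 ty 0.50 tz 0.39
wz -0.099 tx 3.72 ty 0.87 tz 0.39
wz -0.099 tx 3.62 ty 1.23 tz 0.39
wz -0.099 tx 3.48 ty 1.59 tz 0.39
wz -0.099 tx 3.30 ty 1.92 tz 0.39
wz -0.099 tx 3.10 ty 2.24 tz 0.39
```

>>> play_rows(
  deltas=[
    {"wx": 0,"wy": 0,"wz": -0.1,"tx": 3.0,"ty": -2.4,"tz": 0.4,"hand": 0.5},
    {"wx": 0,"wy": 0,"wz": -0.1,"tx": 3.2,"ty": -2.0,"tz": 0.4,"hand": 0.5},
    {"wx": 0,"wy": 0,"wz": -0.1,"tx": 3.4,"ty": -1.7,"tz": 0.4,"hand": 0.5},
    {"wx": 0,"wy": 0,"wz": -0.1,"tx": 3.6,"ty": -1.4,"tz": 0.4,"hand": 0.5},
    {"wx": 0,"wy": 0,"wz": -0.1,"tx": 3.7,"ty": -1.0,"tz": 0.4,"hand": 0.5},
    {"wx": 0,"wy": 0,"wz": -0.1,"tx": 3.8,"ty": -0.6,"tz": 0.4,"hand": 0.5},
    {"wx": 0,"wy": 0,"wz": -0.1,"tx": 3.8,"ty": -0.3,"tz": 0.4,"hand": 0.5},
    {"wx": 0,"wy": 0,"wz": -0.1,"tx": 3.8,"ty": 0.1,"tz": 0.4,"hand": 0.5},
    {"wx": 0,"wy": 0,"wz": -0.1,"tx": 3.8,"ty": 0.5,"tz": 0.4,"hand": 0.5},
    {"wx": 0,"wy": 0,"wz": -0.1,"tx": 3.7,"ty": 0.9,"tz": 0.4,"hand": 0.5},
    {"wx": 0,"wy": 0,"wz": -0.1,"tx": 3.6,"ty": 1.2,"tz": 0.4,"hand": 0.5},
    {"wx": 0,"wy": 0,"wz": -0.1,"tx": 3.5,"ty": 1.6,"tz": 0.4,"hand": 0.5},
  ],
  squeeze=20,
)

```text
clock: 1.1
tool_pos: [0.4778, -0.1857, 0.1379]
eef_rot: [-0.0, 0.688, 0.726, -0.0]
wrist_force: [0.6, 0.0, -0.1]
grip_width: 0.0435
gripper_force: 0.0
```

```bash
python3 go.py .535 -.061 .05 1.81 5
```

```text
t 1.1 pos [ 0.4778 -0.1857  0.1379] phi 1.624 tilt 0.0005 zaxis [-0. -0. -1.] w 0.0435 q7 0.34
wz -0.186  tx 10.77 ty 8.51 tz 8.79
wz -0.037 tx 2.43 ty 1.28 tz 1.76
wz -0.037 tx 2.38 ty 1.36 tz 1.76
wz -0.037 tx 2.33 ty 1.45 tz 1.76
wz -0.037 tx 2.27 ty 1.54 tz 1.76
wz -0.037 tx 2.21 ty 1.62 tz 1.76
```

>>> play_rows(
  deltas=[
    {"wx": 0,"wy": 0,"wz": -0.037,"tx": 2.4,"ty": 1.3,"tz": 1.2,"hand": 0.5},
    {"wx": 0,"wy": 0,"wz": -0.037,"tx": 2.4,"ty": 1.4,"tz": 1.2,"hand": 0.5},
    {"wx": 0,"wy": 0,"wz": -0.037,"tx": 2.3,"ty": 1.4,"tz": 1.8,"hand": 0.5},
    {"wx": 0,"wy": 0,"wz": -0.037,"tx": 2.3,"ty": 1.5,"tz": 1.8,"hand": 0.5},
    {"wx": 0,"wy": 0,"wz": -0.037,"tx": 2.2,"ty": 1.6,"tz": 1.8,"hand": 0.5},
    {"wx": 0,"wy": 0,"wz": 0,"tx": 0,"ty": 0,"tz": 0,"hand": 0.5},
  ],
)

```text
clock: 1.6
tool_pos: [0.5338, -0.056, 0.0568]
eef_rot: [-0.003, 0.616, 0.788, 0.001]
wrist_force: [-1.1, 0.7, 0.1]
grip_width: 0.0439
gripper_force: 0.0
```

```bash
python3 go.py .535 -.061 .003 1.81
```

```text
t 1.6 pos [ 0.5338 -0.056   0.0568] phi 1.814 tilt 0.0069 zaxis [-0.004  0.005 -1.   ] w 0.0439 q7 0.18
wz 0.004  tx -0.51 ty -0.00 tz 5.38
```

>>> play_rows(
  deltas=[
    {"wx": 0,"wy": 0,"wz": 0,"tx": -0.3,"ty": 0,"tz": 1,"hand": 0.5},
    {"wx": 0,"wy": 0,"wz": 0,"tx": -0.2,"ty": 0,"tz": 1,"hand": 0.5},
    {"wx": 0,"wy": 0,"wz": 0,"tx": 0,"ty": 0,"tz": 1,"hand": 0.5},
    {"wx": 0,"wy": 0,"wz": 0,"tx": 0,"ty": 0,"tz": 1,"hand": 0.5},
    {"wx": 0,"wy": 0,"wz": 0,"tx": 0,"ty": 0,"tz": 0.6,"hand": 0.5},
    {"wx": 0,"wy": 0,"wz": 0,"tx": 0,"ty": 0,"tz": 0,"hand": 0.5},
  ],
)

```text
clock: 2.1
tool_pos: [0.5346, -0.0689, 0.0125]
eef_rot: [-0.001, 0.62, 0.784, -0.001]
wrist_force: [-0.1, -0.9, 0.2]
grip_width: 0.0435
gripper_force: 0.0
```

```bash
python3 go.py .535 -.061 .003 1.81
```

```text
t 2.1 pos [ 0.5346 -0.0689  0.0125] phi 1.803 tilt 0.0029 zaxis [-0.003  0.    -1.   ] w 0.0435 q7 0.16
wz -0.007  tx 0.75 ty 0.23 tz 0.95
```

>>> play_rows(
  deltas=[
    {"wx": 0,"wy": 0,"wz": 0,"tx": 0,"ty": 0,"tz": 0,"hand": 0.5},
    {"wx": 0,"wy": 0,"wz": 0,"tx": 0,"ty": 0,"tz": 0,"hand": 0.5},
    {"wx": 0,"wy": 0,"wz": 0,"tx": 0,"ty": 0,"tz": 0,"hand": 0.5},
  ],
)

```text
clock: 2.35
tool_pos: [0.5367, -0.0683, 0.0149]
eef_rot: [0.001, 0.62, 0.785, 0.0]
wrist_force: [0.5, 0.3, 0.4]
grip_width: 0.0434
gripper_force: 0.0
```

```bash
python3 go.py .535 -.061 .003 1.81
```

```text
t 2.35 pos [ 0.5367 -0.0683  0.0149] phi 1.805 tilt 0.0013 zaxis [ 0.001 -0.    -1.   ] w 0.0434 q7 0.16
wz -0.005  tx 0.75 ty 0.00 tz 1.19
```

>>> play_rows(
  deltas=[
    {"wx": 0,"wy": 0,"wz": 0,"tx": 0.4,"ty": 0,"tz": 0.4,"hand": 0.5},
    {"wx": 0,"wy": 0,"wz": 0,"tx": 0.3,"ty": 0,"tz": 0.4,"hand": 0.5},
    {"wx": 0,"wy": 0,"wz": 0,"tx": 0,"ty": 0,"tz": 0.3,"hand": 0.5},
    {"wx": 0,"wy": 0,"wz": 0,"tx": 0,"ty": 0,"tz": 0,"hand": 0.5},
    {"wx": 0,"wy": 0,"wz": 0,"tx": 0,"ty": 0,"tz": 0,"hand": 0.5},
    {"wx": 0,"wy": 0,"wz": 0,"tx": 0,"ty": 0,"tz": 0,"hand": 0.5},
  ],
)

```text
clock: 2.85
tool_pos: [0.5346, -0.0615, 0.0032]
eef_rot: [0.0, 0.62, 0.785, -0.0]
wrist_force: [0.6, -0.1, 0.1]
grip_width: 0.0435
gripper_force: 0.0
```

```bash
python3 go.py .535 -.061 .003 1.81
```

```text
t 2.85 pos [ 0.5346 -0.0615  0.0032] phi 1.805 tilt 0.0001 zaxis [ 0. -0. -1.] w 0.0435 q7 0.14
wz -0.005  tx 0.04 ty 0.05 tz 0.02
```

Close, then lift 8 cm and settle.

>>> play_rows(
  deltas=[
    {"wx": 0,"wy": 0,"wz": 0,"tx": 0,"ty": 0,"tz": 0,"hand": 0},
    {"wx": 0,"wy": 0,"wz": 0,"tx": 0,"ty": 0,"tz": 0,"hand": 0},
    {"wx": 0,"wy": 0,"wz": 0,"tx": 0,"ty": 0,"tz": 0,"hand": 0},
    {"wx": 0,"wy": 0,"wz": 0,"tx": 0,"ty": 0,"tz": 0,"hand": 0},
    {"wx": 0,"wy": 0,"wz": 0,"tx": 0,"ty": 0,"tz": 0,"hand": 0},
    {"wx": 0,"wy": 0,"wz": 0,"tx": 0,"ty": 0,"tz": -1.5,"hand": 0},
    {"wx": 0,"wy": 0,"wz": 0,"tx": 0,"ty": 0,"tz": -2,"hand": 0},
    {"wx": 0,"wy": 0,"wz": 0,"tx": 0,"ty": 0,"tz": -2,"hand": 0},
    {"wx": 0,"wy": 0,"wz": 0,"tx": 0,"ty": 0,"tz": -1,"hand": 0},
    {"wx": 0,"wy": 0,"wz": 0,"tx": 0,"ty": 0,"tz": 0,"hand": 0},
    {"wx": 0,"wy": 0,"wz": 0,"tx": 0,"ty": 0,"tz": 0,"hand": 0},
  ],
  squeeze=25,
)

```text
clock: 3.77
tool_pos: [0.5347, -0.0616, 0.0682]
eef_rot: [0.0, 0.62, 0.785, -0.0]
wrist_force: [-0.3, -0.1, -0.2]
grip_width: 0.0004
gripper_force: 0.0
```

```bash
python3 go.py .4833 -.2603 .06 1.454 7
```

```text
t 3.77 pos [ 0.5347 -0.0616  0.0682] phi 1.805 tilt 0.0008 zaxis [ 0.001 -0.001 -1.   ] w 0.0004 q7 0.19
wz 0.351  tx -20.33 ty -2.79 tz 0.82
wz 0.050 tx -2.59 ty -1.37 tz 0.12
wz 0.050 tx -2.66 ty -1.24 tz 0.12
wz 0.050 tx -2.72 ty -1.11 tz 0.12
wz 0.050 tx -2.77 ty -0.97 tz 0.12
wz 0.050 tx -2.81 ty -0.83 tz 0.12
wz 0.050 tx -2.85 ty -0.69 tz 0.12
wz 0.050 tx -2.88 ty -0.54 tz 0.12
```

Missed (width 0). I look where the key is.

```bash
python3 - <<'E'
from h import *
p,d=manip.grab_frame("scene"); np.save("scene1.npy",d)
cv2.imwrite("pics/scene1.png",p[:,:,::-1]); cv2.imwrite("pics/c1.png",cv2.resize(p[130:330,170:400,::-1],None,fx=3,fy=3))
E
```

```text
(no output)
```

View pics/c1.png

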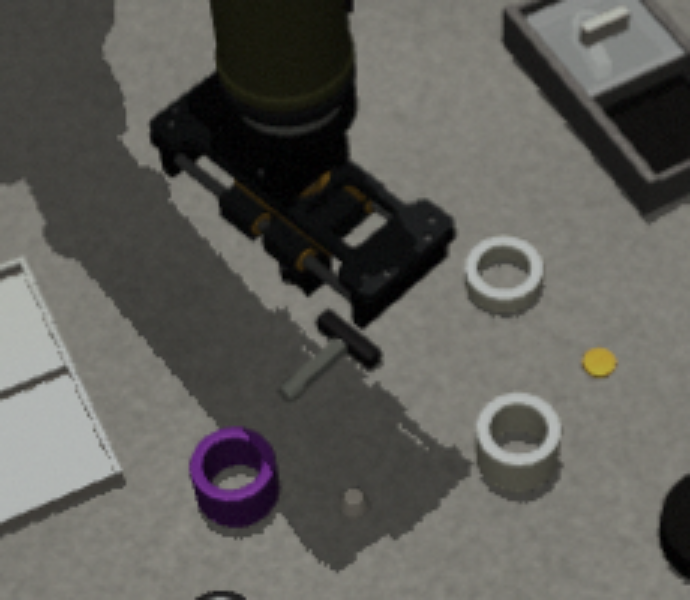

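The crop shows the T key still on the table at crop (330,350), that is, at scene pixel (280,247); the gripper is above it and empty. I check the key's pose and the real tip position.

```bash
python3 - <<'E'
from h import *
from m2 import blob
print(manip.get_obs())
s=cv2.imread("pics/scene1.png"); s0=cv2.imread("pics/scene0.png")
c0=np.load("scene0.npy"); D=np.load("scene1.npy"); P=cloud("scene",D); P0=cloud("scene",c0)
for n,Q in(("before",P0),("after",P)):
    m=np.zeros((480,640),bool); m[232:266,262:300]=1; m&=(Q[...,2]>.006)&(Q[...,2]<.025); q=Q[m]
    print(n,m.sum(),q.mean(0).round(4),cv2.minAreaRect((q[:,:2]*1000).astype(np.float32)))
# gripper points: lowest
m=np.zeros((480,640),bool); m[150:245,215:325]=1; q=P[m&(P[...,2]>.04)&(P[...,2]<.3)]
for a in np.arange(.04,.24,.02):
    k=q[(q[:,2]>a)&(q[:,2]<a+.02)]
    if len(k): print(round(a,2),len(k),k.min(0).round(3),k.max(0).round(3))
E
```

```text
{'clock': 3.8167, 'joint_positions': array([ 0.60840158,  0.22629029, -0.60386423,  1.85603654,  0.14334605,
        1.10350883,  0.18538231]), 'joint_vel': array([-0.00341713,  0.01126054,  0.00304394,  0.01496254,  0.00050385,
        0.00185745,  0.00086146]), 'tau': array([-4.71123203e-02, -3.66368437e+01, -3.89556393e+00, -2.89325595e+01,
       -5.91697404e-02,  1.04009971e-02,  7.05522252e-04]), 'tool_pos': array([ 0.53390575, -0.06151066,  0.06740343]), 'eef_rot': array([-3.86251285e-04,  6.19770207e-01,  7.84783151e-01, -3.83970917e-04]), 'wrist_force': array([-1.21254287, -0.4020056 , -0.11639467]), 'moment': array([ 0.04283234, -0.06740545, -0.10414978]), 'gripper_force': 0.0, 'grip_width': 0.0003738467611419582}
before 327 [ 0.5358 -0.0526  0.0121] ((525.7587280273438, -58.08057403564453), (77.92916107177734, 62.0378303527832), 82.08621978759766)
after 322 [ 0.5359 -0.0528  0.0125] ((529.3289794921875, -58.649715423583984), (76.67709350585938, 51.18560791015625), 86.11969757080078)
0.1 49 [ 0.529 -0.074  0.103] [ 0.547 -0.049  0.12 ]
0.12 25 [ 0.538 -0.072  0.12 ] [ 0.548 -0.049  0.137]
0.14 2 [ 0.546 -0.06   0.141] [ 0.548 -0.057  0.142]
0.16 85 [ 0.458 -0.117  0.169] [ 0.628 -0.006  0.18 ]
0.18 891 [ 0.45  -0.118  0.18 ] [ 0.633 -0.007  0.2  ]
0.2 1670 [ 0.437 -0.119  0.2  ] [ 0.636 -0.004  0.22 ]
0.22 364 [ 0.452 -0.115  0.22 ] [ 0.635 -0.021  0.24 ]
```

```bash
cat >> h.py <<'E'
def proj(name,p):
    c=manip.camera_info(name); f=240/np.tan(np.radians(c["fovy"])/2)
    q=np.array(c["camera_from_world"])@np.append(p,1); a=np.array([q[0],-q[1]])/-q[2]; a=a*(1+c["k1"]*(a@a))
    return a*f+[c["cx"],c["cy"]]
E
python3 - <<'E'
from h import *
D=np.load("scene1.npy"); P=cloud("scene",D)
for z in (0,.04,.068,.087,.105,.12,.138,.17):
    u,v=proj("scene",[.535,-.0615,z]); print(z,u.round(),v.round(),P[int(v),int(u)].round(3))
m,_=manip.grab_frame("top"); P2=cloud("top",_); cv2.imwrite("pics/top1.png",m[:,:,::-1])
k=np.nanmax(P2[200:380,250:450,2]); print(k)
for z in (.068,.105,.17,.2):
    u,v=proj("top",[.535,-.0615,z]); print(z,u.round(),v.round(),P2[int(v),int(u)].round(3))
E
```

```text
0 277.0 252.0 [ 0.543 -0.067  0.016]
0.04 275.0 241.0 [ 0.508 -0.049 -0.003]
0.068 275.0 234.0 [ 0.491 -0.041 -0.   ]
0.087 274.0 228.0 [ 0.544 -0.068  0.104]
0.105 273.0 223.0 [ 0.547 -0.067  0.127]
0.12 273.0 218.0 [ 0.579 -0.084  0.19 ]
0.138 272.0 213.0 [ 0.572 -0.079  0.197]
0.17 271.0 203.0 [ 0.562 -0.076  0.212]
0.6006238818818008
0.068 353.0 258.0 [ 0.476 -0.038  0.539]
0.105 354.0 255.0 [ 0.478 -0.039  0.539]
0.17 356.0 250.0 [ 0.483 -0.041  0.539]
0.2 358.0 247.0 [ 0.486 -0.042  0.537]
```

View pics/top1.png

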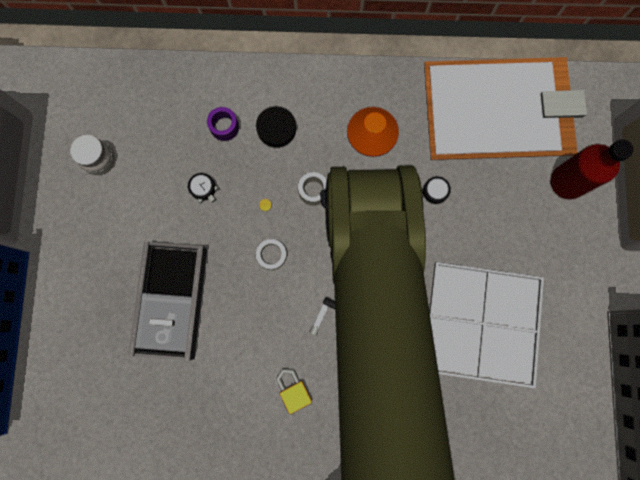

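Top view: the arm hides the T key from above; the other things have not moved. In the scene depth the fingertips sit about 3 cm higher than the reported TCP, so I measure that offset more carefully.

```bash
python3 - <<'E'
from h import *
D=np.load("scene1.npy"); P=cloud("scene",D)
for u in range(264,290,2):
    col=P[210:245,u]; k=[i for i in range(35) if col[i,2]>.03]
    if k: i=max(k); print(u,210+i,col[i].round(4), P[210+i+1,u].round(3))
E
```

```text
264 217 [ 0.5647 -0.0926  0.1833] [ 0.453 -0.042  0.011]
266 223 [ 0.5294 -0.0742  0.1083] [ 0.461 -0.043 -0.001]
268 223 [ 0.5295 -0.07    0.1051] [ 0.467 -0.041  0.004]
270 225 [ 0.5377 -0.0702  0.1082] [ 0.468 -0.038 -0.005]
272 228 [ 0.5427 -0.0691  0.1033] [ 0.481 -0.04   0.002]
274 227 [ 0.5456 -0.066   0.1077] [ 0.483 -0.036  0.004]
276 225 [ 0.545  -0.061   0.1096] [ 0.478 -0.029  0.   ]
278 223 [ 0.5945 -0.0809  0.1907] [ 0.477 -0.023  0.001]
280 225 [ 0.5972 -0.0788  0.1861] [ 0.486 -0.023  0.005]
282 225 [ 0.6022 -0.0774  0.1909] [nan nan nan]
284 228 [ 0.6087 -0.0773  0.1895] [ 0.492 -0.017 -0.004]
286 229 [ 0.6113 -0.0749  0.1877] [ 0.501 -0.017  0.003]
288 237 [ 0.6206 -0.0773  0.1759] [ 0.518 -0.023  0.   ]
```

>>> play_rows(
  deltas=[
    {"wx": 0,"wy": 0,"wz": 0,"tx": 0,"ty": 0,"tz": 0,"hand": 0.5},
    {"wx": 0,"wy": 0,"wz": 0,"tx": 0,"ty": 0,"tz": 1.5,"hand": 0.5},
    {"wx": 0,"wy": 0,"wz": 0,"tx": 0,"ty": 0,"tz": 1.5,"hand": 0.5},
    {"wx": 0,"wy": 0,"wz": 0,"tx": 0,"ty": 0,"tz": 1.5,"hand": 0.5},
    {"wx": 0,"wy": 0,"wz": 0,"tx": 0,"ty": 0,"tz": 1.5,"hand": 0.5},
    {"wx": 0,"wy": 0,"wz": 0,"tx": 0,"ty": 0,"tz": 1.2,"hand": 0.5},
    {"wx": 0,"wy": 0,"wz": 0,"tx": 0,"ty": 0,"tz": 0.8,"hand": 0.5},
    {"wx": 0,"wy": 0,"wz": 0,"tx": 0,"ty": 0,"tz": 0.5,"hand": 0.5},
    {"wx": 0,"wy": 0,"wz": 0,"tx": 0,"ty": 0,"tz": 0,"hand": 0.5},
    {"wx": 0,"wy": 0,"wz": 0,"tx": 0,"ty": 0,"tz": 0,"hand": 0.5},
    {"wx": 0,"wy": 0,"wz": 0,"tx": 0,"ty": 0,"tz": 0,"hand": 0.5},
  ],
)

```text
clock: 4.78
tool_pos: [0.5353, -0.0614, -0.0161]
eef_rot: [0.001, 0.62, 0.785, 0.0]
wrist_force: [-0.1, -0.7, -0.6]
grip_width: 0.0434
gripper_force: 0.0
```

```bash
python3 go.py .535 -.061 -.026 1.81
python3 - <<'E'
from h import *
p,d=manip.grab_frame("scene"); P=cloud("scene",d); cv2.imwrite("pics/c2.png",cv2.resize(p[170:290,220:340,::-1],None,fx=5,fy=5,interpolation=2))
E
```

```text
t 4.78 pos [ 0.5353 -0.0614 -0.0161] phi 1.805 tilt 0.0013 zaxis [ 0.001 -0.    -1.   ] w 0.0434 q7 0.12
wz -0.005  tx 0.05 ty -0.01 tz 0.99
```

View pics/c2.png

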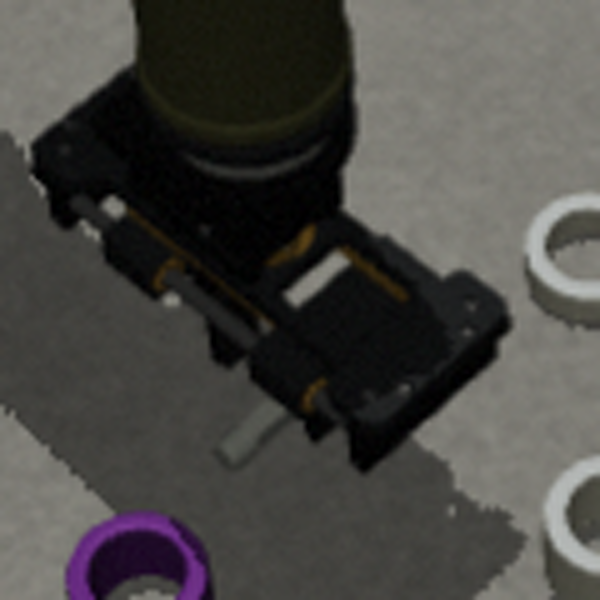

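The crop shows the two fingers astride the shaft, seen at crop (245,435), with no contact at reported z = -16 mm, so the z offset is confirmed. I go down slowly and close.

>>> play_rows(
  deltas=[
    {"wx": 0,"wy": 0,"wz": 0,"tx": 0,"ty": 0,"tz": 0.4,"hand": 0.5},
    {"wx": 0,"wy": 0,"wz": 0,"tx": 0,"ty": 0,"tz": 0.4,"hand": 0.5},
    {"wx": 0,"wy": 0,"wz": 0,"tx": 0,"ty": 0,"tz": 0.4,"hand": 0.5},
    {"wx": 0,"wy": 0,"wz": 0,"tx": 0,"ty": 0,"tz": 0,"hand": 0.5},
    {"wx": 0,"wy": 0,"wz": 0,"tx": 0,"ty": 0,"tz": 0,"hand": 0.5},
    {"wx": 0,"wy": 0,"wz": 0,"tx": 0,"ty": 0,"tz": 0,"hand": 0.5},
  ],
)

```text
clock: 5.33
tool_pos: [0.5345, -0.0614, -0.0288]
eef_rot: [-0.0, 0.62, 0.785, -0.0]
wrist_force: [0.1, 0.2, -0.6]
grip_width: 0.0433
gripper_force: 0.0
```

```bash
python3 go.py .535 -.061 -.03 1.81
```

```text
t 5.33 pos [ 0.5345 -0.0614 -0.0288] phi 1.805 tilt 0.0002 zaxis [-0. -0. -1.] w 0.0433 q7 0.11
wz -0.005  tx 0.02 ty 0.06 tz 0.12
```

>>> play_rows(
  deltas=[
    {"wx": 0,"wy": 0,"wz": 0,"tx": 0,"ty": 0,"tz": 0.15,"hand": 0.5},
    {"wx": 0,"wy": 0,"wz": 0,"tx": 0,"ty": 0,"tz": 0,"hand": 0.5},
    {"wx": 0,"wy": 0,"wz": 0,"tx": 0,"ty": 0,"tz": 0.15,"hand": 0.5},
    {"wx": 0,"wy": 0,"wz": 0,"tx": 0,"ty": 0,"tz": 0,"hand": 0.5},
  ],
)

```text
clock: 5.67
tool_pos: [0.5344, -0.0614, -0.0319]
eef_rot: [-0.0, 0.62, 0.785, -0.0]
wrist_force: [-0.4, 0.9, -0.3]
grip_width: 0.0435
gripper_force: 0.0
```

Still no contact; I close here.

>>> play_rows(
  deltas=[
    {"wx": 0,"wy": 0,"wz": 0,"tx": 0,"ty": 0,"tz": 0,"hand": 0},
    {"wx": 0,"wy": 0,"wz": 0,"tx": 0,"ty": 0,"tz": 0,"hand": 0},
    {"wx": 0,"wy": 0,"wz": 0,"tx": 0,"ty": 0,"tz": 0,"hand": 0},
    {"wx": 0,"wy": 0,"wz": 0,"tx": 0,"ty": 0,"tz": 0,"hand": 0},
    {"wx": 0,"wy": 0,"wz": 0,"tx": 0,"ty": 0,"tz": 0,"hand": 0},
    {"wx": 0,"wy": 0,"wz": 0,"tx": 0,"ty": 0,"tz": 0,"hand": 0},
  ],
  squeeze=25,
)

```text
clock: 6.17
tool_pos: [0.5346, -0.0614, -0.0317]
eef_rot: [0.0, 0.62, 0.785, 0.0]
wrist_force: [-0.2, -0.2, -0.3]
grip_width: 0.0119
gripper_force: 0.1
```

>>> play_rows(
  deltas=[
    {"wx": 0,"wy": 0,"wz": 0,"tx": 0,"ty": 0,"tz": 0,"hand": 0},
    {"wx": 0,"wy": 0,"wz": 0,"tx": 0,"ty": 0,"tz": 0,"hand": 0},
    {"wx": 0,"wy": 0,"wz": 0,"tx": 0,"ty": 0,"tz": 0,"hand": 0},
  ],
)

```text
clock: 6.42
tool_pos: [0.5346, -0.0614, -0.0317]
eef_rot: [0.0, 0.62, 0.785, 0.0]
wrist_force: [-0.1, -0.3, 1.0]
grip_width: 0.0093
gripper_force: 25.0
```

>>> play_rows(
  deltas=[
    {"wx": 0,"wy": 0,"wz": 0,"tx": 0,"ty": 0,"tz": -1,"hand": 0},
    {"wx": 0,"wy": 0,"wz": 0,"tx": 0,"ty": 0,"tz": -2,"hand": 0},
    {"wx": 0,"wy": 0,"wz": 0,"tx": 0,"ty": 0,"tz": -2,"hand": 0},
    {"wx": 0,"wy": 0,"wz": 0,"tx": 0,"ty": 0,"tz": -1,"hand": 0},
    {"wx": 0,"wy": 0,"wz": 0,"tx": 0,"ty": 0,"tz": 0,"hand": 0},
    {"wx": 0,"wy": 0,"wz": 0,"tx": 0,"ty": 0,"tz": 0,"hand": 0},
  ],
)

```text
clock: 6.92
tool_pos: [0.5348, -0.0616, 0.0286]
eef_rot: [0.001, 0.62, 0.785, 0.0]
wrist_force: [0.3, 0.1, -1.2]
grip_width: 0.0097
gripper_force: 25.0
```

```bash
python3 go.py .4833 -.2603 .03 1.454 8
```

```text
t 6.92 pos [ 0.5348 -0.0616  0.0286] phi 1.805 tilt 0.0012 zaxis [ 0.001 -0.001 -1.   ] w 0.0097 q7 0.16
wz 0.351  tx -20.33 ty -2.80 tz -0.14
wz 0.044 tx -2.27 ty -1.20 tz -0.02
wz 0.044 tx -2.32 ty -1.10 tz -0.02
wz 0.044 tx -2.36 ty -1.00 tz -0.02
wz 0.044 tx -2.40 ty -0.89 tz -0.02
wz 0.044 tx -2.44 ty -0.79 tz -0.02
wz 0.044 tx -2.47 ty -0.68 tz -0.02
wz 0.044 tx -2.50 ty -0.57 tz -0.02
wz 0.044 tx -2.52 ty -0.46 tz -0.02
```

>>> play_rows(
  deltas=[
    {"wx": 0,"wy": 0,"wz": 0.044,"tx": -2.3,"ty": -1.2,"tz": 0,"hand": 0},
    {"wx": 0,"wy": 0,"wz": 0.044,"tx": -2.3,"ty": -1.1,"tz": 0,"hand": 0},
    {"wx": 0,"wy": 0,"wz": 0.044,"tx": -2.4,"ty": -1.0,"tz": 0,"hand": 0},
    {"wx": 0,"wy": 0,"wz": 0.044,"tx": -2.4,"ty": -0.9,"tz": 0,"hand": 0},
    {"wx": 0,"wy": 0,"wz": 0.044,"tx": -2.4,"ty": -0.8,"tz": 0,"hand": 0},
    {"wx": 0,"wy": 0,"wz": 0.044,"tx": -2.5,"ty": -0.7,"tz": 0,"hand": 0},
    {"wx": 0,"wy": 0,"wz": 0.044,"tx": -2.5,"ty": -0.6,"tz": 0,"hand": 0},
    {"wx": 0,"wy": 0,"wz": 0.044,"tx": -2.5,"ty": -0.5,"tz": 0,"hand": 0},
    {"wx": 0,"wy": 0,"wz": 0,"tx": 0,"ty": 0,"tz": 0,"hand": 0},
    {"wx": 0,"wy": 0,"wz": 0,"tx": 0,"ty": 0,"tz": 0,"hand": 0},
    {"wx": 0,"wy": 0,"wz": 0,"tx": 0,"ty": 0,"tz": 0,"hand": 0},
    {"wx": 0,"wy": 0,"wz": 0,"tx": 0,"ty": 0,"tz": 0,"hand": 0},
  ],
)

```text
clock: 7.92
tool_pos: [0.4821, -0.2583, 0.0276]
eef_rot: [-0.001, 0.747, 0.665, 0.0]
wrist_force: [0.1, -0.4, -1.3]
grip_width: 0.0095
gripper_force: 25.0
```

```bash
python3 go.py .4833 -.2603 -.027 1.454
```

```text
t 7.92 pos [ 0.4821 -0.2583  0.0276] phi 1.455 tilt 0.0016 zaxis [-0.001  0.001 -1.   ] w 0.0095 q7 0.23
wz 0.001  tx -0.19 ty 0.15 tz 5.46
```

>>> play_rows(
  deltas=[
    {"wx": 0,"wy": 0,"wz": 0,"tx": -0.2,"ty": 0.1,"tz": 1,"hand": 0},
    {"wx": 0,"wy": 0,"wz": 0,"tx": 0,"ty": 0,"tz": 1.5,"hand": 0},
    {"wx": 0,"wy": 0,"wz": 0,"tx": 0,"ty": 0,"tz": 1.2,"hand": 0},
    {"wx": 0,"wy": 0,"wz": 0,"tx": 0,"ty": 0,"tz": 0.8,"hand": 0},
    {"wx": 0,"wy": 0,"wz": 0,"tx": 0,"ty": 0,"tz": 0.5,"hand": 0},
    {"wx": 0,"wy": 0,"wz": 0,"tx": 0,"ty": 0,"tz": 0.4,"hand": 0},
    {"wx": 0,"wy": 0,"wz": 0,"tx": 0,"ty": 0,"tz": 0,"hand": 0},
    {"wx": 0,"wy": 0,"wz": 0,"tx": 0,"ty": 0,"tz": 0,"hand": 0},
    {"wx": 0,"wy": 0,"wz": 0,"tx": 0,"ty": 0,"tz": 0,"hand": 0},
  ],
)

```text
clock: 8.67
tool_pos: [0.4833, -0.2625, -0.0252]
eef_rot: [0.001, 0.748, 0.664, 0.0]
wrist_force: [0.3, 0.1, -0.9]
grip_width: 0.0095
gripper_force: 25.0
```

>>> play_rows(
  deltas=[
    {"wx": 0,"wy": 0,"wz": 0,"tx": 0,"ty": 0,"tz": 0.2,"hand": 0},
    {"wx": 0,"wy": 0,"wz": 0,"tx": 0,"ty": 0,"tz": 0,"hand": 0},
    {"wx": 0,"wy": 0,"wz": 0,"tx": 0,"ty": 0,"tz": 0,"hand": 0.3},
    {"wx": 0,"wy": 0,"wz": 0,"tx": 0,"ty": 0,"tz": 0,"hand": 0.4},
    {"wx": 0,"wy": 0,"wz": 0,"tx": 0,"ty": 0,"tz": 0,"hand": 0.4},
    {"wx": 0,"wy": 0,"wz": 0,"tx": 0,"ty": 0,"tz": 0,"hand": 0.4},
    {"wx": 0,"wy": 0,"wz": 0,"tx": 0,"ty": 0,"tz": -1.5,"hand": 0.4},
    {"wx": 0,"wy": 0,"wz": 0,"tx": 0,"ty": 0,"tz": -2.5,"hand": 0.4},
    {"wx": 0,"wy": 0,"wz": 0,"tx": 0,"ty": 0,"tz": -2.5,"hand": 0.6},
    {"wx": 0,"wy": 0,"wz": 0,"tx": 0,"ty": 0,"tz": -2.5,"hand": 1},
    {"wx": 0,"wy": 0,"wz": 0,"tx": 0,"ty": 0,"tz": 0,"hand": 1},
    {"wx": 0,"wy": 0,"wz": 0,"tx": 0,"ty": 0,"tz": 0,"hand": 1},
  ],
)

```text
clock: 9.67
tool_pos: [0.4841, -0.2629, 0.064]
eef_rot: [0.002, 0.748, 0.664, 0.0]
wrist_force: [-0.8, -0.1, -0.5]
grip_width: 0.0542
gripper_force: 0.0
```

```bash
python3 go.py .6686 .012 .06 1.5 11
python3 - <<'E'
from h import *
p,d=manip.grab_frame("scene"); cv2.imwrite("pics/scene2.png",p[:,:,::-1]);cv2.imwrite("pics/c3.png",cv2.resize(p[180:340,70:240,::-1],None,fx=3,fy=3,interpolation=2))
E
```

```text
t 9.67 pos [ 0.4841 -0.2629  0.064 ] phi 1.453 tilt 0.0038 zaxis [ 0.003 -0.002 -1.   ] w 0.0542 q7 0.24
wz -0.047  tx 28.73 ty 16.46 tz 0.40
wz -0.004 tx 2.68 ty 1.37 tz 0.04
wz -0.004 tx 2.67 ty 1.38 tz 0.04
wz -0.004 tx 2.67 ty 1.39 tz 0.04
wz -0.004 tx 2.66 ty 1.41 tz 0.04
wz -0.004 tx 2.66 ty 1.42 tz 0.04
wz -0.004 tx 2.65 ty 1.43 tz 0.04
wz -0.004 tx 2.64 ty 1.44 tz 0.04
wz -0.004 tx 2.64 ty 1.45 tz 0.04
wz -0.004 tx 2.63 ty 1.46 tz 0.04
wz -0.004 tx 2.62 ty 1.47 tz 0.04
wz -0.004 tx 2.62 ty 1.49 tz 0.04
```

View pics/c3.png

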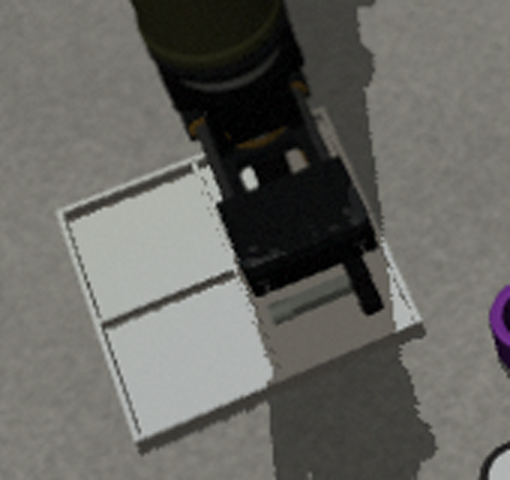

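The crop shows the T key lying in the far left bay, with its bar near crop (365,280) and its shaft near (315,300). Next is the wide tape, keeping phi 1.454.

>>> play_rows(
  deltas=[
    {"wx": 0,"wy": 0,"wz": 0,"tx": 2.5,"ty": 1.4,"tz": 0,"hand": 1},
    {"wx": 0,"wy": 0,"wz": 0,"tx": 2.7,"ty": 1.4,"tz": 0,"hand": 1},
    {"wx": 0,"wy": 0,"wz": 0,"tx": 2.7,"ty": 1.4,"tz": 0,"hand": 1},
    {"wx": 0,"wy": 0,"wz": 0,"tx": 2.7,"ty": 1.4,"tz": 0,"hand": 1},
    {"wx": 0,"wy": 0,"wz": 0,"tx": 2.7,"ty": 1.4,"tz": 0,"hand": 1},
    {"wx": 0,"wy": 0,"wz": 0,"tx": 2.7,"ty": 1.4,"tz": 0,"hand": 1},
    {"wx": 0,"wy": 0,"wz": 0,"tx": 2.7,"ty": 1.4,"tz": 0,"hand": 1},
    {"wx": 0,"wy": 0,"wz": 0,"tx": 2.7,"ty": 1.4,"tz": 0,"hand": 1},
    {"wx": 0,"wy": 0,"wz": 0,"tx": 2.7,"ty": 1.4,"tz": 0,"hand": 1},
    {"wx": 0,"wy": 0,"wz": 0,"tx": 2.7,"ty": 1.4,"tz": 0,"hand": 1},
    {"wx": 0,"wy": 0,"wz": 0,"tx": 2.0,"ty": 1.0,"tz": 0,"hand": 1},
    {"wx": 0,"wy": 0,"wz": 0,"tx": 0,"ty": 0,"tz": 0,"hand": 1},
  ],
)

```text
clock: 10.72
tool_pos: [0.666, 0.0138, 0.0602]
eef_rot: [-0.002, 0.745, 0.667, 0.001]
wrist_force: [-0.4, 1.4, -0.5]
grip_width: 0.0871
gripper_force: 0.0
```

>>> play_rows(
  deltas=[
    {"wx": 0,"wy": 0,"wz": 0,"tx": 0,"ty": 0,"tz": 0,"hand": 1},
    {"wx": 0,"wy": 0,"wz": 0,"tx": 0,"ty": 0,"tz": 0,"hand": 1},
    {"wx": 0,"wy": 0,"wz": 0,"tx": 0,"ty": 0,"tz": 0,"hand": 1},
  ],
)

```text
clock: 10.97
tool_pos: [0.6646, 0.0041, 0.0612]
eef_rot: [-0.0, 0.748, 0.663, -0.001]
wrist_force: [-0.0, -0.2, 0.1]
grip_width: 0.087
gripper_force: 0.0
```

```bash
python3 go.py .6686 .012 -.016 1.454
```

```text
t 10.97 pos [0.6646 0.0041 0.0612] phi 1.451 tilt 0.0024 zaxis [-0.002 -0.001 -1.   ] w 0.087 q7 -0.35
wz -0.003  tx 0.84 ty 0.30 tz 7.72
```

>>> play_rows(
  deltas=[
    {"wx": 0,"wy": 0,"wz": 0,"tx": 0.5,"ty": 0.3,"tz": 0.5,"hand": 1},
    {"wx": 0,"wy": 0,"wz": 0,"tx": 0.3,"ty": 0,"tz": 1.0,"hand": 1},
    {"wx": 0,"wy": 0,"wz": 0,"tx": 0,"ty": 0,"tz": 1.5,"hand": 1},
    {"wx": 0,"wy": 0,"wz": 0,"tx": 0,"ty": 0,"tz": 1.5,"hand": 1},
    {"wx": 0,"wy": 0,"wz": 0,"tx": 0,"ty": 0,"tz": 1.5,"hand": 1},
    {"wx": 0,"wy": 0,"wz": 0,"tx": 0,"ty": 0,"tz": 1.2,"hand": 1},
    {"wx": 0,"wy": 0,"wz": 0,"tx": 0,"ty": 0,"tz": 0.5,"hand": 1},
    {"wx": 0,"wy": 0,"wz": 0,"tx": 0,"ty": 0,"tz": 0,"hand": 1},
    {"wx": 0,"wy": 0,"wz": 0,"tx": 0,"ty": 0,"tz": 0,"hand": 1},
    {"wx": 0,"wy": 0,"wz": 0,"tx": 0,"ty": 0,"tz": 0,"hand": 1},
  ],
)

```text
clock: 11.8
tool_pos: [0.6703, 0.0138, -0.014]
eef_rot: [0.0, 0.748, 0.664, 0.001]
wrist_force: [-1.1, -0.2, 0.3]
grip_width: 0.0871
gripper_force: 0.0
```

```bash
python3 go.py .6686 .012 -.016 1.454
```

```text
t 11.8 pos [ 0.6703  0.0138 -0.014 ] phi 1.453 tilt 0.0014 zaxis [ 0.001  0.    -1.   ] w 0.0871 q7 -0.39
wz -0.001  tx -0.20 ty -0.15 tz 0.20
```

>>> play_rows(
  deltas=[
    {"wx": 0,"wy": 0,"wz": 0,"tx": -0.1,"ty": -0.1,"tz": 0.1,"hand": 0.4},
    {"wx": 0,"wy": 0,"wz": 0,"tx": 0,"ty": 0,"tz": 0,"hand": 0.4},
    {"wx": 0,"wy": 0,"wz": 0,"tx": 0,"ty": 0,"tz": 0,"hand": 0.4},
    {"wx": 0,"wy": 0,"wz": 0,"tx": 0,"ty": 0,"tz": 0,"hand": 0.4},
    {"wx": 0,"wy": 0,"wz": 0,"tx": 0,"ty": 0,"tz": 0,"hand": 0.4},
    {"wx": 0,"wy": 0,"wz": 0,"tx": 0,"ty": 0,"tz": 0,"hand": 0.4},
    {"wx": 0,"wy": 0,"wz": 0,"tx": 0,"ty": 0,"tz": 0,"hand": 0.4},
    {"wx": 0,"wy": 0,"wz": 0,"tx": 0,"ty": 0,"tz": 0,"hand": 0.4},
  ],
  squeeze=25,
)

```text
clock: 12.47
tool_pos: [0.6686, 0.0128, -0.0156]
eef_rot: [0.0, 0.748, 0.664, 0.0]
wrist_force: [0.1, -0.9, 1.2]
grip_width: 0.0547
gripper_force: 25.0
```

```bash
python3 go.py .3879 -.2491 .05 1.454 10
```

```text
t 12.47 pos [ 0.6686  0.0128 -0.0156] phi 1.453 tilt 0.0003 zaxis [ 0. -0. -1.] w 0.0547 q7 -0.39
wz -0.001  tx -29.28 ty -24.82 tz -6.56
wz -0.000 tx -2.93 ty -2.48 tz -0.66
wz -0.000 tx -2.93 ty -2.48 tz -0.66
wz -0.000 tx -2.93 ty -2.48 tz -0.66
wz -0.000 tx -2.93 ty -2.48 tz -0.66
wz -0.000 tx -2.93 ty -2.48 tz -0.66
wz -0.000 tx -2.93 ty -2.48 tz -0.66
wz -0.000 tx -2.93 ty -2.48 tz -0.66
wz -0.000 tx -2.93 ty -2.48 tz -0.66
wz -0.000 tx -2.93 ty -2.48 tz -0.66
wz -0.000 tx -2.93 ty -2.48 tz -0.66
```

>>> play_rows(
  deltas=[
    {"wx": 0,"wy": 0,"wz": 0,"tx": 0,"ty": 0,"tz": -1,"hand": 0.4},
    {"wx": 0,"wy": 0,"wz": 0,"tx": 0,"ty": 0,"tz": -2,"hand": 0.4},
    {"wx": 0,"wy": 0,"wz": 0,"tx": 0,"ty": 0,"tz": -2,"hand": 0.4},
    {"wx": 0,"wy": 0,"wz": 0,"tx": -1.5,"ty": -1.25,"tz": -1.5,"hand": 0.4},
    {"wx": 0,"wy": 0,"wz": 0,"tx": -2.7,"ty": -2.3,"tz": 0,"hand": 0.4},
    {"wx": 0,"wy": 0,"wz": 0,"tx": -2.7,"ty": -2.3,"tz": 0,"hand": 0.4},
    {"wx": 0,"wy": 0,"wz": 0,"tx": -2.7,"ty": -2.3,"tz": 0,"hand": 0.4},
    {"wx": 0,"wy": 0,"wz": 0,"tx": -2.7,"ty": -2.3,"tz": 0,"hand": 0.4},
    {"wx": 0,"wy": 0,"wz": 0,"tx": -2.7,"ty": -2.3,"tz": 0,"hand": 0.4},
    {"wx": 0,"wy": 0,"wz": 0,"tx": -2.7,"ty": -2.3,"tz": 0,"hand": 0.4},
    {"wx": 0,"wy": 0,"wz": 0,"tx": -2.7,"ty": -2.3,"tz": 0,"hand": 0.4},
    {"wx": 0,"wy": 0,"wz": 0,"tx": -2.7,"ty": -2.3,"tz": 0,"hand": 0.4},
  ],
)

```text
clock: 13.47
tool_pos: [0.4449, -0.1943, 0.0499]
eef_rot: [0.0, 0.747, 0.664, 0.0]
wrist_force: [0.7, -1.3, 0.3]
grip_width: 0.055
gripper_force: 25.0
```

>>> play_rows(
  deltas=[
    {"wx": 0,"wy": 0,"wz": 0,"tx": -2.7,"ty": -2.3,"tz": 0,"hand": 0.4},
    {"wx": 0,"wy": 0,"wz": 0,"tx": -2.2,"ty": -1.9,"tz": 0,"hand": 0.4},
    {"wx": 0,"wy": 0,"wz": 0,"tx": -1.3,"ty": -1.0,"tz": 0,"hand": 0.4},
    {"wx": 0,"wy": 0,"wz": 0,"tx": 0,"ty": 0,"tz": 0,"hand": 0.4},
    {"wx": 0,"wy": 0,"wz": 0,"tx": 0,"ty": 0,"tz": 0,"hand": 0.4},
    {"wx": 0,"wy": 0,"wz": 0,"tx": 0,"ty": 0,"tz": 0,"hand": 0.4},
    {"wx": 0,"wy": 0,"wz": 0,"tx": 0,"ty": 0,"tz": 0,"hand": 0.4},
  ],
)

```text
clock: 14.05
tool_pos: [0.3883, -0.2478, 0.0496]
eef_rot: [0.0, 0.747, 0.665, 0.0]
wrist_force: [0.3, -0.3, 0.1]
grip_width: 0.0551
gripper_force: 25.0
```

```bash
python3 go.py .3879 -.2491 -.011 1.454
```

```text
t 14.05 pos [ 0.3883 -0.2478  0.0496] phi 1.455 tilt 0.0007 zaxis [ 0.001  0.    -1.   ] w 0.0551 q7 0.37
wz 0.001  tx -0.14 ty -0.03 tz 6.06
```

>>> play_rows(
  deltas=[
    {"wx": 0,"wy": 0,"wz": 0,"tx": -0.1,"ty": 0,"tz": 1,"hand": 0.4},
    {"wx": 0,"wy": 0,"wz": 0,"tx": 0,"ty": 0,"tz": 1.5,"hand": 0.4},
    {"wx": 0,"wy": 0,"wz": 0,"tx": 0,"ty": 0,"tz": 1.5,"hand": 0.4},
    {"wx": 0,"wy": 0,"wz": 0,"tx": 0,"ty": 0,"tz": 1.0,"hand": 0.4},
    {"wx": 0,"wy": 0,"wz": 0,"tx": 0,"ty": 0,"tz": 0.6,"hand": 0.4},
    {"wx": 0,"wy": 0,"wz": 0,"tx": 0,"ty": 0,"tz": 0.4,"hand": 0.4},
    {"wx": 0,"wy": 0,"wz": 0,"tx": 0,"ty": 0,"tz": 0,"hand": 0.4},
    {"wx": 0,"wy": 0,"wz": 0,"tx": 0,"ty": 0,"tz": 0,"hand": 0.4},
    {"wx": 0,"wy": 0,"wz": 0,"tx": 0,"ty": 0,"tz": 0,"hand": 0.4},
  ],
)

```text
clock: 14.8
tool_pos: [0.3876, -0.2501, -0.0104]
eef_rot: [0.001, 0.748, 0.664, 0.0]
wrist_force: [0.5, -0.5, -0.9]
grip_width: 0.0551
gripper_force: 25.0
```

>>> play_rows(
  deltas=[
    {"wx": 0,"wy": 0,"wz": 0,"tx": 0,"ty": 0,"tz": 0.1,"hand": 0.7},
    {"wx": 0,"wy": 0,"wz": 0,"tx": 0,"ty": 0,"tz": 0,"hand": 0.8},
    {"wx": 0,"wy": 0,"wz": 0,"tx": 0,"ty": 0,"tz": 0,"hand": 0.8},
    {"wx": 0,"wy": 0,"wz": 0,"tx": 0,"ty": 0,"tz": 0,"hand": 0.8},
    {"wx": 0,"wy": 0,"wz": 0,"tx": 0,"ty": 0,"tz": -1,"hand": 0.8},
    {"wx": 0,"wy": 0,"wz": 0,"tx": 0,"ty": 0,"tz": -2,"hand": 0.8},
    {"wx": 0,"wy": 0,"wz": 0,"tx": 0,"ty": 0,"tz": -2,"hand": 0.8},
    {"wx": 0,"wy": 0,"wz": 0,"tx": 0,"ty": 0,"tz": -2,"hand": 0.8},
    {"wx": 0,"wy": 0,"wz": 0,"tx": 0,"ty": 0,"tz": -1,"hand": 0.8},
    {"wx": 0,"wy": 0,"wz": 0,"tx": 0,"ty": 0,"tz": 0,"hand": 0.8},
    {"wx": 0,"wy": 0,"wz": 0,"tx": 0,"ty": 0,"tz": 0,"hand": 0.8},
  ],
)

```text
clock: 15.72
tool_pos: [0.3873, -0.2501, 0.0686]
eef_rot: [0.001, 0.748, 0.664, -0.0]
wrist_force: [-1.4, 0.6, -1.0]
grip_width: 0.0692
gripper_force: 0.0
```

```bash
python3 go.py .6688 .2206 .05 .73 16
```

```text
t 15.72 pos [ 0.3873 -0.2501  0.0686] phi 1.453 tilt 0.0013 zaxis [ 0.001 -0.001 -1.   ] w 0.0692 q7 0.39
wz 0.723  tx 52.37 ty -16.30 tz 1.86
wz 0.045 tx 3.13 ty 1.40 tz 0.12
wz 0.045 tx 3.19 ty 1.26 tz 0.12
wz 0.045 tx 3.24 ty 1.11 tz 0.12
wz 0.045 tx 3.29 ty 0.97 tz 0.12
wz 0.045 tx 3.33 ty 0.82 tz 0.12
wz 0.045 tx 3.36 ty 0.66 tz 0.12
wz 0.045 tx 3.39 ty 0.51 tz 0.12
wz 0.045 tx 3.41 ty 0.36 tz 0.12
wz 0.045 tx 3.42 ty 0.20 tz 0.12
wz 0.045 tx 3.43 ty 0.05 tz 0.12
wz 0.045 tx 3.43 ty -0.11 tz 0.12
wz 0.045 tx 3.42 ty -0.26 tz 0.12
wz 0.045 tx 3.40 ty -0.41 tz 0.12
wz 0.045 tx 3.38 ty -0.57 tz 0.12
wz 0.045 tx 3.35 ty -0.72 tz 0.12
wz 0.045 tx 3.32 ty -0.87 tz 0.12
```

>>> play_rows(
  deltas=[
    {"wx": 0,"wy": 0,"wz": 0.045,"tx": 3.1,"ty": 1.4,"tz": 0,"hand": 0.9},
    {"wx": 0,"wy": 0,"wz": 0.045,"tx": 3.2,"ty": 1.3,"tz": 0,"hand": 0.9},
    {"wx": 0,"wy": 0,"wz": 0.045,"tx": 3.2,"ty": 1.1,"tz": 0,"hand": 0.9},
    {"wx": 0,"wy": 0,"wz": 0.045,"tx": 3.3,"ty": 1.0,"tz": 0,"hand": 0.9},
    {"wx": 0,"wy": 0,"wz": 0.045,"tx": 3.3,"ty": 0.8,"tz": 0,"hand": 0.9},
    {"wx": 0,"wy": 0,"wz": 0.045,"tx": 3.4,"ty": 0.7,"tz": 0,"hand": 0.9},
    {"wx": 0,"wy": 0,"wz": 0.045,"tx": 3.4,"ty": 0.5,"tz": 0,"hand": 0.9},
    {"wx": 0,"wy": 0,"wz": 0.045,"tx": 3.4,"ty": 0.4,"tz": 0,"hand": 0.9},
    {"wx": 0,"wy": 0,"wz": 0.045,"tx": 3.4,"ty": 0.2,"tz": 0,"hand": 0.9},
    {"wx": 0,"wy": 0,"wz": 0.045,"tx": 3.4,"ty": 0,"tz": 0,"hand": 0.9},
    {"wx": 0,"wy": 0,"wz": 0.045,"tx": 3.4,"ty": -0.1,"tz": 0,"hand": 0.9},
    {"wx": 0,"wy": 0,"wz": 0.045,"tx": 3.4,"ty": -0.3,"tz": 0,"hand": 0.9},
  ],
)

```text
clock: 16.72
tool_pos: [0.5971, 0.1035, 0.0662]
eef_rot: [-0.001, 0.898, 0.44, -0.001]
wrist_force: [-0.3, 0.5, -0.4]
grip_width: 0.0783
gripper_force: 0.0
```

>>> play_rows(
  deltas=[
    {"wx": 0,"wy": 0,"wz": 0.045,"tx": 3.4,"ty": -0.4,"tz": 0,"hand": 0.9},
    {"wx": 0,"wy": 0,"wz": 0.045,"tx": 3.4,"ty": -0.6,"tz": 0,"hand": 0.9},
    {"wx": 0,"wy": 0,"wz": 0.045,"tx": 3.0,"ty": -0.7,"tz": 0,"hand": 0.9},
    {"wx": 0,"wy": 0,"wz": 0.045,"tx": 2.0,"ty": -0.5,"tz": 0.5,"hand": 0.9},
    {"wx": 0,"wy": 0,"wz": 0,"tx": 1.0,"ty": -0.3,"tz": 0.5,"hand": 0.9},
    {"wx": 0,"wy": 0,"wz": 0,"tx": 0,"ty": 0,"tz": 0,"hand": 0.9},
    {"wx": 0,"wy": 0,"wz": 0,"tx": 0,"ty": 0,"tz": 0,"hand": 0.9},
    {"wx": 0,"wy": 0,"wz": 0,"tx": 0,"ty": 0,"tz": 0,"hand": 0.9},
    {"wx": 0,"wy": 0,"wz": 0,"tx": 0,"ty": 0,"tz": 0,"hand": 0.9},
  ],
)

```text
clock: 17.47
tool_pos: [0.6641, 0.2123, 0.0582]
eef_rot: [0.001, 0.934, 0.357, -0.0]
wrist_force: [-0.8, -0.3, -0.3]
grip_width: 0.0782
gripper_force: 0.0
```

```bash
python3 go.py .6688 .2206 -.028 .73
python3 - <<'E'
from h import *
p,d=manip.grab_frame("scene"); cv2.imwrite("pics/scene3.png",p[:,:,::-1])
E
```

```text
t 17.47 pos [0.6641 0.2123 0.0582] phi 0.731 tilt 0.0015 zaxis [-0.    -0.002 -1.   ] w 0.0782 q7 -1.4
wz 0.001  tx 0.90 ty -0.30 tz 8.62
```

View pics/scene3.png

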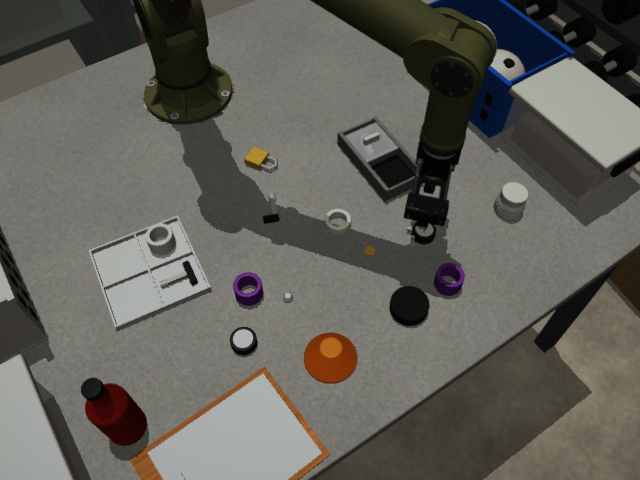

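The scene shows the tape roll at pixel (160,238) in the near left bay and the T key in the far left bay at (180,275), with the gripper over the stopwatch at (424,232).

>>> play_rows(
  deltas=[
    {"wx": 0,"wy": 0,"wz": 0,"tx": 0.5,"ty": -0.2,"tz": 0.5,"hand": 0.9},
    {"wx": 0,"wy": 0,"wz": 0,"tx": 0.4,"ty": -0.1,"tz": 1.0,"hand": 0.9},
    {"wx": 0,"wy": 0,"wz": 0,"tx": 0,"ty": 0,"tz": 1.0,"hand": 0.9},
    {"wx": 0,"wy": 0,"wz": 0,"tx": 0,"ty": 0,"tz": 1.0,"hand": 0.9},
    {"wx": 0,"wy": 0,"wz": 0,"tx": 0,"ty": 0,"tz": 1.0,"hand": 0.9},
    {"wx": 0,"wy": 0,"wz": 0,"tx": 0,"ty": 0,"tz": 1.0,"hand": 0.9},
    {"wx": 0,"wy": 0,"wz": 0,"tx": 0,"ty": 0,"tz": 0.5,"hand": 0.9},
    {"wx": 0,"wy": 0,"wz": 0,"tx": 0,"ty": 0,"tz": 0,"hand": 0.9},
    {"wx": 0,"wy": 0,"wz": 0,"tx": 0,"ty": 0,"tz": 0,"hand": 0.9},
    {"wx": 0,"wy": 0,"wz": 0,"tx": 0,"ty": 0,"tz": 0,"hand": 0.9},
  ],
)

```text
clock: 18.35
tool_pos: [0.6692, 0.2233, -0.0012]
eef_rot: [-0.0, 0.934, 0.358, 0.0]
wrist_force: [-0.1, -0.0, -0.2]
grip_width: 0.0783
gripper_force: 0.0
```

```bash
python3 go.py .6688 .2206 -.028 .73
```

```text
t 18.35 pos [ 0.6692  0.2233 -0.0012] phi 0.733 tilt 0.0009 zaxis [ 0.001  0.    -1.   ] w 0.0783 q7 -1.43
wz 0.003  tx -0.21 ty 0.17 tz 2.68
```

>>> play_rows(
  deltas=[
    {"wx": 0,"wy": 0,"wz": 0,"tx": -0.2,"ty": 0.2,"tz": 0.8,"hand": 0.9},
    {"wx": 0,"wy": 0,"wz": 0,"tx": 0,"ty": 0,"tz": 0.8,"hand": 0.9},
    {"wx": 0,"wy": 0,"wz": 0,"tx": 0,"ty": 0,"tz": 0.7,"hand": 0.9},
    {"wx": 0,"wy": 0,"wz": 0,"tx": 0,"ty": 0,"tz": 0.4,"hand": 0.9},
    {"wx": 0,"wy": 0,"wz": 0,"tx": 0,"ty": 0,"tz": 0,"hand": 0.9},
    {"wx": 0,"wy": 0,"wz": 0,"tx": 0,"ty": 0,"tz": 0,"hand": 0.9},
    {"wx": 0,"wy": 0,"wz": 0,"tx": 0,"ty": 0,"tz": 0,"hand": 0.9},
  ],
)

```text
clock: 18.93
tool_pos: [0.6688, 0.2204, -0.0286]
eef_rot: [-0.0, 0.934, 0.358, 0.0]
wrist_force: [0.2, -0.8, -0.3]
grip_width: 0.0783
gripper_force: 0.0
```

>>> play_rows(
  deltas=[
    {"wx": 0,"wy": 0,"wz": 0,"tx": 0,"ty": 0,"tz": 0,"hand": 0.35},
    {"wx": 0,"wy": 0,"wz": 0,"tx": 0,"ty": 0,"tz": 0,"hand": 0.35},
    {"wx": 0,"wy": 0,"wz": 0,"tx": 0,"ty": 0,"tz": 0,"hand": 0.35},
    {"wx": 0,"wy": 0,"wz": 0,"tx": 0,"ty": 0,"tz": 0,"hand": 0.35},
    {"wx": 0,"wy": 0,"wz": 0,"tx": 0,"ty": 0,"tz": 0,"hand": 0.35},
    {"wx": 0,"wy": 0,"wz": 0,"tx": 0,"ty": 0,"tz": 0,"hand": 0.35},
    {"wx": 0,"wy": 0,"wz": 0,"tx": 0,"ty": 0,"tz": 0,"hand": 0.35},
    {"wx": 0,"wy": 0,"wz": 0,"tx": 0,"ty": 0,"tz": 0,"hand": 0.35},
  ],
  squeeze=30,
)

```text
clock: 19.6
tool_pos: [0.6688, 0.2201, -0.0286]
eef_rot: [0.0, 0.934, 0.358, 0.0]
wrist_force: [1.2, -0.7, 1.0]
grip_width: 0.0493
gripper_force: 30.0
```

```bash
python3 go.py .6688 .2206 -.0 .73
```

```text
t 19.6 pos [ 0.6688  0.2201 -0.0286] phi 0.733 tilt 0.0003 zaxis [ 0. -0. -1.] w 0.0493 q7 -1.44
wz 0.003  tx 0.03 ty -0.04 tz -2.86
```

>>> play_rows(
  deltas=[
    {"wx": 0,"wy": 0,"wz": 0,"tx": 0,"ty": 0,"tz": -0.5,"hand": 0.35},
    {"wx": 0,"wy": 0,"wz": 0,"tx": 0,"ty": 0,"tz": -1,"hand": 0.35},
    {"wx": 0,"wy": 0,"wz": 0,"tx": 0,"ty": 0,"tz": -1.5,"hand": 0.35},
    {"wx": 0,"wy": 0,"wz": 0,"tx": 0,"ty": 0,"tz": -1.5,"hand": 0.35},
    {"wx": 0,"wy": 0,"wz": 0,"tx": 0,"ty": 0,"tz": -1.5,"hand": 0.35},
    {"wx": 0,"wy": 0,"wz": 0,"tx": 0,"ty": 0,"tz": -1,"hand": 0.35},
    {"wx": 0,"wy": 0,"wz": 0,"tx": 0,"ty": 0,"tz": 0,"hand": 0.35},
    {"wx": 0,"wy": 0,"wz": 0,"tx": 0,"ty": 0,"tz": 0,"hand": 0.35},
  ],
)

```text
clock: 20.27
tool_pos: [0.6693, 0.2204, 0.0426]
eef_rot: [0.0, 0.934, 0.358, 0.001]
wrist_force: [-0.1, -0.0, -0.9]
grip_width: 0.049
gripper_force: 30.0
```

```bash
python3 go.py .3767 -.3445 .042 1.454 22
```

```text
t 20.27 pos [0.6693 0.2204 0.0426] phi 0.733 tilt 0.0021 zaxis [ 0.002  0.    -1.   ] w 0.049 q7 -1.41
wz -0.721  tx -59.51 ty -22.48 tz 0.06
wz -0.033 tx -2.71 ty 1.02 tz 0.00
wz -0.033 tx -2.74 ty 0.93 tz 0.00
wz -0.033 tx -2.77 ty 0.84 tz 0.00
wz -0.033 tx -2.79 ty 0.75 tz 0.00
wz -0.033 tx -2.82 ty 0.66 tz 0.00
wz -0.033 tx -2.84 ty 0.56 tz 0.00
wz -0.033 tx -2.85 ty 0.47 tz 0.00
wz -0.033 tx -2.87 ty 0.38 tz 0.00
wz -0.033 tx -2.88 ty 0.28 tz 0.00
wz -0.033 tx -2.89 ty 0.19 tz 0.00
wz -0.033 tx -2.89 ty 0.09 tz 0.00
wz -0.033 tx -2.89 ty -0.00 tz 0.00
wz -0.033 tx -2.89 ty -0.10 tz 0.00
wz -0.033 tx -2.89 ty -0.19 tz 0.00
wz -0.033 tx -2.88 ty -0.29 tz 0.00
wz -0.033 tx -2.87 ty -0.38 tz 0.00
wz -0.033 tx -2.85 ty -0.47 tz 0.00
wz -0.033 tx -2.84 ty -0.57 tz 0.00
wz -0.033 tx -2.82 ty -0.66 tz 0.00
wz -0.033 tx -2.79 ty -0.75 tz 0.00
wz -0.033 tx -2.77 ty -0.84 tz 0.00
wz -0.033 tx -2.74 ty -0.93 tz 0.00
```

>>> play_rows(
  deltas=[
    {"wx": 0,"wy": 0,"wz": -0.033,"tx": -1.5,"ty": 0.6,"tz": 0,"hand": 0.35},
    {"wx": 0,"wy": 0,"wz": -0.033,"tx": -2.7,"ty": 0.9,"tz": 0,"hand": 0.35},
    {"wx": 0,"wy": 0,"wz": -0.033,"tx": -2.8,"ty": 0.8,"tz": 0,"hand": 0.35},
    {"wx": 0,"wy": 0,"wz": -0.033,"tx": -2.8,"ty": 0.7,"tz": 0,"hand": 0.35},
    {"wx": 0,"wy": 0,"wz": -0.033,"tx": -2.8,"ty": 0.7,"tz": 0,"hand": 0.35},
    {"wx": 0,"wy": 0,"wz": -0.033,"tx": -2.8,"ty": 0.6,"tz": 0,"hand": 0.35},
    {"wx": 0,"wy": 0,"wz": -0.033,"tx": -2.9,"ty": 0.5,"tz": 0,"hand": 0.35},
    {"wx": 0,"wy": 0,"wz": -0.033,"tx": -2.9,"ty": 0.4,"tz": 0,"hand": 0.35},
    {"wx": 0,"wy": 0,"wz": -0.033,"tx": -2.9,"ty": 0.3,"tz": 0,"hand": 0.35},
    {"wx": 0,"wy": 0,"wz": -0.033,"tx": -2.9,"ty": 0.2,"tz": 0,"hand": 0.35},
    {"wx": 0,"wy": 0,"wz": -0.033,"tx": -2.9,"ty": 0.1,"tz": 0,"hand": 0.35},
    {"wx": 0,"wy": 0,"wz": -0.033,"tx": -2.9,"ty": 0,"tz": 0,"hand": 0.35},
  ],
)

```text
clock: 21.27
tool_pos: [0.514, -0.079, 0.0404]
eef_rot: [-0.001, 0.844, 0.536, -0.001]
wrist_force: [0.2, -0.9, -0.9]
grip_width: 0.0493
gripper_force: 30.0
```

>>> play_rows(
  deltas=[
    {"wx": 0,"wy": 0,"wz": -0.033,"tx": -2.9,"ty": -0.1,"tz": 0,"hand": 0.35},
    {"wx": 0,"wy": 0,"wz": -0.033,"tx": -2.9,"ty": -0.2,"tz": 0,"hand": 0.35},
    {"wx": 0,"wy": 0,"wz": -0.033,"tx": -2.9,"ty": -0.3,"tz": 0,"hand": 0.35},
    {"wx": 0,"wy": 0,"wz": -0.033,"tx": -2.9,"ty": -0.4,"tz": 0,"hand": 0.35},
    {"wx": 0,"wy": 0,"wz": -0.033,"tx": -2.9,"ty": -0.5,"tz": 0,"hand": 0.35},
    {"wx": 0,"wy": 0,"wz": -0.033,"tx": -2.8,"ty": -0.6,"tz": 0,"hand": 0.35},
    {"wx": 0,"wy": 0,"wz": -0.033,"tx": -2.8,"ty": -0.7,"tz": 0,"hand": 0.35},
    {"wx": 0,"wy": 0,"wz": -0.033,"tx": -2.8,"ty": -0.8,"tz": 0,"hand": 0.35},
    {"wx": 0,"wy": 0,"wz": -0.033,"tx": -2.8,"ty": -0.8,"tz": 0,"hand": 0.35},
    {"wx": 0,"wy": 0,"wz": -0.033,"tx": -1.8,"ty": -0.6,"tz": 0,"hand": 0.35},
    {"wx": 0,"wy": 0,"wz": 0,"tx": -1,"ty": -0.3,"tz": 0,"hand": 0.35},
    {"wx": 0,"wy": 0,"wz": 0,"tx": 0,"ty": 0,"tz": 0,"hand": 0.35},
  ],
)

```text
clock: 22.27
tool_pos: [0.3805, -0.3385, 0.0406]
eef_rot: [-0.0, 0.747, 0.665, -0.0]
wrist_force: [0.5, -0.7, -1.2]
grip_width: 0.0494
gripper_force: 30.0
```

>>> play_rows(
  deltas=[
    {"wx": 0,"wy": 0,"wz": 0,"tx": 0,"ty": 0,"tz": 0,"hand": 0.35},
    {"wx": 0,"wy": 0,"wz": 0,"tx": 0,"ty": 0,"tz": 0,"hand": 0.35},
    {"wx": 0,"wy": 0,"wz": 0,"tx": 0,"ty": 0,"tz": 0,"hand": 0.35},
    {"wx": 0,"wy": 0,"wz": 0,"tx": 0,"ty": 0,"tz": 0,"hand": 0.35},
  ],
)

```text
clock: 22.6
tool_pos: [0.3832, -0.3352, 0.0413]
eef_rot: [-0.0, 0.745, 0.667, 0.0]
wrist_force: [0.4, 0.3, -0.3]
grip_width: 0.0496
gripper_force: 30.0
```

```bash
python3 go.py .3767 -.3445 -.0245 1.454
```

```text
t 22.6 pos [ 0.3832 -0.3352  0.0413] phi 1.461 tilt 0.0002 zaxis [ 0.  0. -1.] w 0.0496 q7 0.48
wz 0.007  tx -1.00 ty -0.53 tz 6.58
```

>>> play_rows(
  deltas=[
    {"wx": 0,"wy": 0,"wz": 0.007,"tx": -0.5,"ty": -0.3,"tz": 0,"hand": 0.35},
    {"wx": 0,"wy": 0,"wz": 0,"tx": -0.5,"ty": -0.2,"tz": 0.5,"hand": 0.35},
    {"wx": 0,"wy": 0,"wz": 0,"tx": 0,"ty": 0,"tz": 1,"hand": 0.35},
    {"wx": 0,"wy": 0,"wz": 0,"tx": 0,"ty": 0,"tz": 0.5,"hand": 0.35},
    {"wx": 0,"wy": 0,"wz": 0,"tx": 0,"ty": 0,"tz": 0,"hand": 0.35},
    {"wx": 0,"wy": 0,"wz": 0,"tx": 0,"ty": 0,"tz": 0,"hand": 0.35},
    {"wx": 0,"wy": 0,"wz": 0,"tx": 0,"ty": 0,"tz": 0,"hand": 0.35},
  ],
)

```text
clock: 23.18
tool_pos: [0.3763, -0.3458, 0.0211]
eef_rot: [-0.0, 0.748, 0.664, 0.0]
wrist_force: [0.3, 0.7, -1.0]
grip_width: 0.0492
gripper_force: 30.0
```

```bash
python3 go.py .3767 -.3445 -.0245 1.454
```

```text
t 23.18 pos [ 0.3763 -0.3458  0.0211] phi 1.452 tilt 0.0003 zaxis [ 0.  0. -1.] w 0.0492 q7 0.49
wz -0.002  tx 0.13 ty 0.02 tz 4.56
```

>>> play_rows(
  deltas=[
    {"wx": 0,"wy": 0,"wz": 0,"tx": 0.1,"ty": 0,"tz": 0.8,"hand": 0.35},
    {"wx": 0,"wy": 0,"wz": 0,"tx": 0,"ty": 0,"tz": 1,"hand": 0.35},
    {"wx": 0,"wy": 0,"wz": 0,"tx": 0,"ty": 0,"tz": 1,"hand": 0.35},
    {"wx": 0,"wy": 0,"wz": 0,"tx": 0,"ty": 0,"tz": 0.8,"hand": 0.35},
    {"wx": 0,"wy": 0,"wz": 0,"tx": 0,"ty": 0,"tz": 0.5,"hand": 0.35},
    {"wx": 0,"wy": 0,"wz": 0,"tx": 0,"ty": 0,"tz": 0.3,"hand": 0.35},
    {"wx": 0,"wy": 0,"wz": 0,"tx": 0,"ty": 0,"tz": 0.1,"hand": 0.35},
    {"wx": 0,"wy": 0,"wz": 0,"tx": 0,"ty": 0,"tz": 0,"hand": 0.35},
    {"wx": 0,"wy": 0,"wz": 0,"tx": 0,"ty": 0,"tz": 0,"hand": 0.35},
    {"wx": 0,"wy": 0,"wz": 0,"tx": 0,"ty": 0,"tz": 0,"hand": 0.35},
  ],
)

```text
clock: 24.02
tool_pos: [0.3767, -0.3453, -0.0233]
eef_rot: [0.001, 0.748, 0.664, -0.0]
wrist_force: [-0.2, -0.7, -1.3]
grip_width: 0.0495
gripper_force: 30.0
```

>>> play_rows(
  deltas=[
    {"wx": 0,"wy": 0,"wz": 0,"tx": 0,"ty": 0,"tz": 0.12,"hand": 0.35},
    {"wx": 0,"wy": 0,"wz": 0,"tx": 0,"ty": 0,"tz": 0,"hand": 0.35},
    {"wx": 0,"wy": 0,"wz": 0,"tx": 0,"ty": 0,"tz": 0,"hand": 0.35},
    {"wx": 0,"wy": 0,"wz": 0,"tx": 0,"ty": 0,"tz": 0,"hand": 0.64},
    {"wx": 0,"wy": 0,"wz": 0,"tx": 0,"ty": 0,"tz": 0,"hand": 0.64},
    {"wx": 0,"wy": 0,"wz": 0,"tx": 0,"ty": 0,"tz": 0,"hand": 0.64},
    {"wx": 0,"wy": 0,"wz": 0,"tx": 0,"ty": 0,"tz": -0.5,"hand": 0.64},
    {"wx": 0,"wy": 0,"wz": 0,"tx": 0,"ty": 0,"tz": -1,"hand": 0.64},
    {"wx": 0,"wy": 0,"wz": 0,"tx": 0,"ty": 0,"tz": -2,"hand": 0.64},
    {"wx": 0,"wy": 0,"wz": 0,"tx": 0,"ty": 0,"tz": -3,"hand": 0.64},
    {"wx": 0,"wy": 0,"wz": 0,"tx": 0,"ty": 0,"tz": -3,"hand": 0.64},
    {"wx": 0,"wy": 0,"wz": 0,"tx": 0,"ty": 0,"tz": 0,"hand": 0.64},
  ],
)

```text
clock: 25.02
tool_pos: [0.3801, -0.348, 0.077]
eef_rot: [0.006, 0.748, 0.664, 0.0]
wrist_force: [1.2, -0.8, 0.6]
grip_width: 0.0559
gripper_force: 0.0
```

```bash
python3 go.py .53 -.05 .08 1.454 11
```

```text
t 25.02 pos [ 0.3801 -0.348   0.077 ] phi 1.452 tilt 0.0113 zaxis [ 0.008 -0.008 -1.   ] w 0.0559 q7 0.51
wz -0.002  tx 31.35 ty 11.42 tz -0.30
wz -0.000 tx 2.85 ty 1.03 tz -0.03
wz -0.000 tx 2.85 ty 1.03 tz -0.03
wz -0.000 tx 2.85 ty 1.03 tz -0.03
wz -0.000 tx 2.85 ty 1.03 tz -0.03
wz -0.000 tx 2.85 ty 1.03 tz -0.03
wz -0.000 tx 2.85 ty 1.03 tz -0.03
wz -0.000 tx 2.85 ty 1.04 tz -0.03
wz -0.000 tx 2.85 ty 1.04 tz -0.03
wz -0.000 tx 2.85 ty 1.04 tz -0.03
wz -0.000 tx 2.85 ty 1.04 tz -0.03
wz -0.000 tx 2.85 ty 1.04 tz -0.03
```

>>> play_rows(
  deltas=[
    {"wx": 0,"wy": 0,"wz": 0,"tx": 2.9,"ty": 1.0,"tz": 0,"hand": 0.6},
    {"wx": 0,"wy": 0,"wz": 0,"tx": 2.9,"ty": 1.0,"tz": 0,"hand": 0.6},
    {"wx": 0,"wy": 0,"wz": 0,"tx": 2.9,"ty": 1.0,"tz": 0,"hand": 0.6},
    {"wx": 0,"wy": 0,"wz": 0,"tx": 2.9,"ty": 1.0,"tz": 0,"hand": 0.6},
    {"wx": 0,"wy": 0,"wz": 0,"tx": 2.9,"ty": 1.0,"tz": 0,"hand": 0.6},
    {"wx": 0,"wy": 0,"wz": 0,"tx": 2.9,"ty": 1.0,"tz": 0,"hand": 0.6},
    {"wx": 0,"wy": 0,"wz": 0,"tx": 2.9,"ty": 1.0,"tz": 0,"hand": 0.6},
    {"wx": 0,"wy": 0,"wz": 0,"tx": 2.9,"ty": 1.0,"tz": 0,"hand": 0.6},
    {"wx": 0,"wy": 0,"wz": 0,"tx": 2.9,"ty": 1.0,"tz": 0,"hand": 0.6},
    {"wx": 0,"wy": 0,"wz": 0,"tx": 2.9,"ty": 1.0,"tz": 0,"hand": 0.6},
    {"wx": 0,"wy": 0,"wz": 0,"tx": 2.9,"ty": 1.0,"tz": 0,"hand": 0.6},
  ],
)

```text
clock: 25.93
tool_pos: [0.5241, -0.04, 0.0709]
eef_rot: [0.001, 0.748, 0.664, 0.0]
wrist_force: [1.1, 1.1, 0.0]
grip_width: 0.0523
gripper_force: 0.0
```

```bash
python3 go.py .4167 .265 .075 1.52 10
python3 - <<'E'
from h import *
p,d=manip.grab_frame("scene"); cv2.imwrite("pics/scene4.png",p[:,:,::-1])
E
python3 - <<'E'
from m2 import *
s=cv2.imread("pics/scene4.png")
for th in (60,75): blob("watch","scene",s,95,160,260,270,.026,lambda a:a.max(-1)<th)
cv2.imwrite("pics/c4.png",cv2.resize(s[180:340,70:240],None,fx=3,fy=3,interpolation=2))
E
```

```text
t 25.93 pos [ 0.5241 -0.04    0.0709] phi 1.452 tilt 0.0014 zaxis [ 0.001 -0.001 -1.   ] w 0.0523 q7 -0.22
wz -0.068  tx 29.92 ty -12.28 tz -0.41
wz -0.007 tx 2.90 ty -1.43 tz -0.04
wz -0.007 tx 2.91 ty -1.41 tz -0.04
wz -0.007 tx 2.92 ty -1.39 tz -0.04
wz -0.007 tx 2.93 ty -1.37 tz -0.04
wz -0.007 tx 2.94 ty -1.35 tz -0.04
wz -0.007 tx 2.95 ty -1.33 tz -0.04
wz -0.007 tx 2.96 ty -1.31 tz -0.04
wz -0.007 tx 2.97 ty -1.29 tz -0.04
wz -0.007 tx 2.97 ty -1.27 tz -0.04
wz -0.007 tx 2.98 ty -1.25 tz -0.04
watch scene area px 134.5 rect [ 396.6 -353.3] [53.8 21.1] 56.5 centroid 399.8 -349.7
watch scene area px 147.5 rect [ 396.4 -353.7] [57.1 21.1] 56.5 centroid 399.4 -349.9
```

View pics/c4.png

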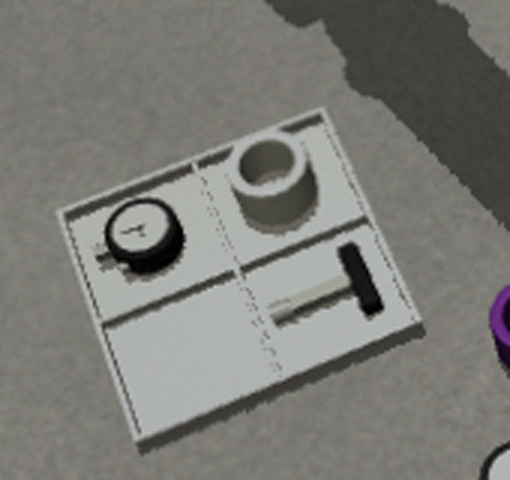

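The crop shows the stopwatch flat in the near right bay at (145,230), the tape in the near left at (275,180) and the T key in the far left at (330,290). On to the lid rib.

>>> play_rows(
  deltas=[
    {"wx": 0,"wy": 0,"wz": -0.007,"tx": 2.9,"ty": -1.4,"tz": 0,"hand": 0.6},
    {"wx": 0,"wy": 0,"wz": -0.007,"tx": 2.9,"ty": -1.4,"tz": 0,"hand": 0.6},
    {"wx": 0,"wy": 0,"wz": -0.007,"tx": 2.9,"ty": -1.4,"tz": 0,"hand": 0.6},
    {"wx": 0,"wy": 0,"wz": -0.007,"tx": 2.9,"ty": -1.4,"tz": 0,"hand": 0.6},
    {"wx": 0,"wy": 0,"wz": -0.007,"tx": 2.9,"ty": -1.3,"tz": 0,"hand": 0.6},
    {"wx": 0,"wy": 0,"wz": -0.007,"tx": 3.0,"ty": -1.3,"tz": 0,"hand": 0.6},
    {"wx": 0,"wy": 0,"wz": -0.007,"tx": 3.0,"ty": -1.3,"tz": 0,"hand": 0.6},
    {"wx": 0,"wy": 0,"wz": -0.007,"tx": 3.0,"ty": -1.3,"tz": 0,"hand": 0.6},
    {"wx": 0,"wy": 0,"wz": -0.007,"tx": 3.0,"ty": -1.3,"tz": 0,"hand": 0.6},
    {"wx": 0,"wy": 0,"wz": -0.007,"tx": 2.0,"ty": -0.8,"tz": 0,"hand": 0.6},
    {"wx": 0,"wy": 0,"wz": 0,"tx": 1.0,"ty": -0.4,"tz": 0,"hand": 0.6},
    {"wx": 0,"wy": 0,"wz": 0,"tx": 0,"ty": 0,"tz": 0,"hand": 0.6},
  ],
)

```text
clock: 26.98
tool_pos: [0.4152, 0.2675, 0.0708]
eef_rot: [-0.0, 0.722, 0.692, 0.001]
wrist_force: [0.5, 0.4, 0.2]
grip_width: 0.0524
gripper_force: 0.0
```

>>> play_rows(
  deltas=[
    {"wx": 0,"wy": 0,"wz": 0,"tx": 0,"ty": 0,"tz": 0,"hand": 0.6},
    {"wx": 0,"wy": 0,"wz": 0,"tx": 0,"ty": 0,"tz": 0,"hand": 0.6},
    {"wx": 0,"wy": 0,"wz": 0,"tx": 0,"ty": 0,"tz": 0,"hand": 0.6},
    {"wx": 0,"wy": 0,"wz": 0,"tx": 0,"ty": 0,"tz": 0,"hand": 0.6},
  ],
)

```text
clock: 27.32
tool_pos: [0.4172, 0.2629, 0.07]
eef_rot: [0.0, 0.725, 0.689, -0.0]
wrist_force: [0.0, -0.5, -0.2]
grip_width: 0.0525
gripper_force: 0.0
```

```bash
python3 go.py .4167 .265 .008 1.52
```

```text
t 27.32 pos [0.4172 0.2629 0.07  ] phi 1.519 tilt 0.0007 zaxis [ 0.    -0.001 -1.   ] w 0.0525 q7 -0.8
wz -0.001  tx 0.21 ty -0.06 tz 6.20
```

>>> play_rows(
  deltas=[
    {"wx": 0,"wy": 0,"wz": 0,"tx": 0.2,"ty": 0,"tz": 0.7,"hand": 0.6},
    {"wx": 0,"wy": 0,"wz": 0,"tx": 0,"ty": 0,"tz": 1.2,"hand": 0.6},
    {"wx": 0,"wy": 0,"wz": 0,"tx": 0,"ty": 0,"tz": 1.2,"hand": 0.6},
    {"wx": 0,"wy": 0,"wz": 0,"tx": 0,"ty": 0,"tz": 1.2,"hand": 0.6},
    {"wx": 0,"wy": 0,"wz": 0,"tx": 0,"ty": 0,"tz": 1.0,"hand": 0.6},
    {"wx": 0,"wy": 0,"wz": 0,"tx": 0,"ty": 0,"tz": 0.5,"hand": 0.6},
    {"wx": 0,"wy": 0,"wz": 0,"tx": 0,"ty": 0,"tz": 0.2,"hand": 0.6},
    {"wx": 0,"wy": 0,"wz": 0,"tx": 0,"ty": 0,"tz": 0,"hand": 0.6},
    {"wx": 0,"wy": 0,"wz": 0,"tx": 0,"ty": 0,"tz": 0,"hand": 0.6},
  ],
)

```text
clock: 28.07
tool_pos: [0.4168, 0.2666, 0.0102]
eef_rot: [-0.0, 0.724, 0.69, 0.0]
wrist_force: [-0.0, -0.1, 0.2]
grip_width: 0.0523
gripper_force: 0.0
```

>>> play_rows(
  deltas=[
    {"wx": 0,"wy": 0,"wz": 0,"tx": 0,"ty": 0,"tz": 0,"hand": 0},
    {"wx": 0,"wy": 0,"wz": 0,"tx": 0,"ty": 0,"tz": 0,"hand": 0},
    {"wx": 0,"wy": 0,"wz": 0,"tx": 0,"ty": 0,"tz": 0,"hand": 0},
    {"wx": 0,"wy": 0,"wz": 0,"tx": 0,"ty": 0,"tz": 0,"hand": 0},
    {"wx": 0,"wy": 0,"wz": 0,"tx": 0,"ty": 0,"tz": 0,"hand": 0},
    {"wx": 0,"wy": 0,"wz": 0,"tx": 0,"ty": 0,"tz": 0,"hand": 0},
    {"wx": 0,"wy": 0,"wz": 0,"tx": 0,"ty": 0,"tz": 0,"hand": 0},
    {"wx": 0,"wy": 0,"wz": 0,"tx": 0,"ty": 0,"tz": 0,"hand": 0},
    {"wx": 0,"wy": 0,"wz": 0,"tx": 0,"ty": 0,"tz": 0,"hand": 0},
    {"wx": 0,"wy": 0,"wz": 0,"tx": 0,"ty": 0,"tz": 0,"hand": 0},
  ],
  squeeze=20,
)

```text
clock: 28.9
tool_pos: [0.4169, 0.2662, 0.0101]
eef_rot: [0.0, 0.724, 0.69, 0.0]
wrist_force: [1.2, -0.9, -0.3]
grip_width: 0.0097
gripper_force: 20.0
```

>>> play_rows(
  deltas=[
    {"wx": 0,"wy": 0,"wz": 0,"tx": 0,"ty": 0.5,"tz": 0,"hand": 0},
    {"wx": 0,"wy": 0,"wz": 0,"tx": 0,"ty": 1,"tz": 0,"hand": 0},
    {"wx": 0,"wy": 0,"wz": 0,"tx": 0,"ty": 1,"tz": 0,"hand": 0},
    {"wx": 0,"wy": 0,"wz": 0,"tx": 0,"ty": 1,"tz": 0,"hand": 0},
    {"wx": 0,"wy": 0,"wz": 0,"tx": 0,"ty": 1,"tz": 0,"hand": 0},
    {"wx": 0,"wy": 0,"wz": 0,"tx": 0,"ty": 1,"tz": 0,"hand": 0},
    {"wx": 0,"wy": 0,"wz": 0,"tx": 0,"ty": 1,"tz": 0,"hand": 0},
    {"wx": 0,"wy": 0,"wz": 0,"tx": 0,"ty": 1,"tz": 0,"hand": 0},
    {"wx": 0,"wy": 0,"wz": 0,"tx": 0,"ty": 0.6,"tz": 0,"hand": 0},
    {"wx": 0,"wy": 0,"wz": 0,"tx": 0,"ty": 0,"tz": 0,"hand": 0},
    {"wx": 0,"wy": 0,"wz": 0,"tx": 0,"ty": 0,"tz": 0,"hand": 0},
  ],
)

```text
clock: 29.82
tool_pos: [0.4987, 0.2621, 0.0101]
eef_rot: [0.0, 0.724, 0.689, 0.001]
wrist_force: [0.9, -1.3, 2.6]
grip_width: 0.0094
gripper_force: 20.0
```

```bash
python3 go.py .4167 .265 .008 1.52
```

```text
t 29.82 pos [0.4987 0.2621 0.0101] phi 1.521 tilt 0.0013 zaxis [ 0.001  0.    -1.   ] w 0.0094 q7 -0.86
wz 0.001  tx -0.13 ty -8.20 tz 0.21
```

>>> play_rows(
  deltas=[
    {"wx": 0,"wy": 0,"wz": 0,"tx": 0,"ty": 0.3,"tz": 0,"hand": 0},
    {"wx": 0,"wy": 0,"wz": 0,"tx": 0,"ty": 0.2,"tz": 0,"hand": 0},
    {"wx": 0,"wy": 0,"wz": 0,"tx": 0,"ty": 0,"tz": 0,"hand": 0},
    {"wx": 0,"wy": 0,"wz": 0,"tx": 0,"ty": 0,"tz": 0,"hand": 0},
  ],
)

```text
clock: 30.15
tool_pos: [0.5025, 0.2619, 0.01]
eef_rot: [0.0, 0.724, 0.69, -0.0]
wrist_force: [-0.9, -1.4, 4.9]
grip_width: 0.0095
gripper_force: 20.0
```

>>> play_rows(
  deltas=[
    {"wx": 0,"wy": 0,"wz": 0,"tx": 0,"ty": 0,"tz": 0,"hand": 0.5},
    {"wx": 0,"wy": 0,"wz": 0,"tx": 0,"ty": 0,"tz": 0,"hand": 0.5},
    {"wx": 0,"wy": 0,"wz": 0,"tx": 0,"ty": 0,"tz": 0,"hand": 0.5},
    {"wx": 0,"wy": 0,"wz": 0,"tx": 0,"ty": 0,"tz": -1.5,"hand": 0.5},
    {"wx": 0,"wy": 0,"wz": 0,"tx": 0,"ty": 0,"tz": -2.5,"hand": 0.5},
    {"wx": 0,"wy": 0,"wz": 0,"tx": -1,"ty": 0,"tz": -2.5,"hand": 0.5},
    {"wx": 0,"wy": 0,"wz": 0,"tx": -3.5,"ty": 0,"tz": 0,"hand": 0.5},
    {"wx": 0,"wy": 0,"wz": 0,"tx": -3.5,"ty": 0,"tz": 0,"hand": 0.5},
    {"wx": 0,"wy": 0,"wz": 0,"tx": -3.5,"ty": 0,"tz": 0,"hand": 0.5},
    {"wx": 0,"wy": 0,"wz": 0,"tx": -3.5,"ty": 0,"tz": 0,"hand": 0.5},
    {"wx": 0,"wy": 0,"wz": 0,"tx": -3,"ty": 0,"tz": 0,"hand": 0.5},
    {"wx": 0,"wy": 0,"wz": 0,"tx": -1.5,"ty": 0,"tz": 0,"hand": 0.5},
  ],
)

```text
clock: 31.15
tool_pos: [0.493, 0.0627, 0.0758]
eef_rot: [0.001, 0.726, 0.688, -0.001]
wrist_force: [-0.1, -0.3, 0.9]
grip_width: 0.0435
gripper_force: 0.0
```

```bash
python3 - <<'E'
from h import *
t,d=manip.grab_frame("top"); s,e=manip.grab_frame("scene")
cv2.imwrite("pics/top5.png",t[:,:,::-1]); cv2.imwrite("pics/scene5.png",s[:,:,::-1]); np.save("top5.npy",d); np.save("scene5.npy",e)
a=cv2.resize(t[230:370,120:220,::-1],(400,560),interpolation=2); b=cv2.resize(s[105:205,325:430,::-1],(400,381),interpolation=2)
b=np.vstack([b,np.zeros((179,400,3),np.uint8)]); cv2.imwrite("pics/c5.png",np.hstack([a,b]))
E
```

```text
(no output)
```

View pics/c5.png

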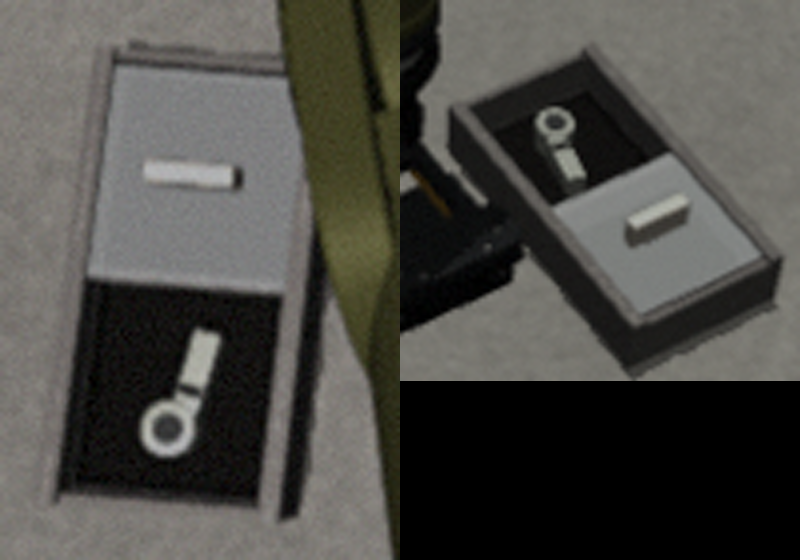

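The lid is fully back, with its rib at crop (190,175). The whistle lies free in the near compartment: drum at crop (168,428), mouthpiece end at (207,335), pointing away and slightly right.

```bash
python3 - <<'E'
from m2 import *
t=cv2.imread("pics/top5.png"); s=cv2.imread("pics/scene5.png"); f=lambda a:a.min(-1)>100
for th in (90,110):
    f=lambda a:a.min(-1)>th
    blob("drum","top",t,153,171,327,347,.026,f); blob("all","top",t,150,180,308,347,.026,f); blob("mouth","top",t,160,180,308,326,.022,f)
    blob("drum","scene",s,360,376,130,143,.026,f); blob("mouth","scene",s,362,380,143,156,.022,f)
print(onz("top",162,337,.026),onz("top",171.75,313.75,.024))
E
python3 go.py .4 .27 .075 1.5
```

```text
drum top area px 153.5 rect [393.6 270. ] [25.9 24.3] 1.5 centroid 392.9 269.6
all top area px 153.5 rect [393.6 270. ] [25.9 24.3] 1.5 centroid 392.9 269.6
mouth top area px 72.5 rect [422.3 259.7] [11.9 23.6] 77.4 centroid 422.6 259.8
drum scene area px 56.0 rect [394.3 267.9] [21.8 26.2] 83.7 centroid 393.7 267.3
mouth scene area px 31.0 rect [421.7 257.6] [12.1 23.8] 74.4 centroid 421.7 258.1
drum top area px 135.0 rect [393.6 270.1] [21.3 27.1] 81.6 centroid 392.8 269.4
all top area px 135.0 rect [393.6 270.1] [21.3 27.1] 81.6 centroid 392.8 269.4
mouth top area px 63.5 rect [422.2 259.6] [11.  22.7] 77.4 centroid 422.2 259.7
drum scene area px 12.5 rect [394.5 267.1] [21.  22.2] 56.6 centroid 397.1 264.4
mouth scene area px 22.0 rect [421.1 257.9] [ 9.9 21. ] 74.6 centroid 420.8 258.2
[0.39095644 0.26958613 0.026     ] [0.43178078 0.25610366 0.024     ]
t 31.25 pos [0.4933 0.0635 0.0758] phi 1.516 tilt 0.0022 zaxis [ 0.001 -0.002 -1.   ] w 0.0435 q7 -0.34
wz 0.016  tx 19.93 ty -10.77 tz 0.08
```

```bash
python3 go.py .393 .269 .07 2.89 12
```

```text
t 31.25 pos [0.4933 0.0635 0.0758] phi 1.516 tilt 0.0022 zaxis [ 0.001 -0.002 -1.   ] w 0.0435 q7 -0.34
wz -1.374  tx 14.83 ty 17.40 tz 0.58
wz -0.115 tx 1.66 ty -0.93 tz 0.05
wz -0.115 tx 1.76 ty -0.73 tz 0.05
wz -0.115 tx 1.83 ty -0.53 tz 0.05
wz -0.115 tx 1.88 ty -0.31 tz 0.05
wz -0.115 tx 1.90 ty -0.10 tz 0.05
wz -0.115 tx 1.90 ty 0.12 tz 0.05
wz -0.115 tx 1.88 ty 0.34 tz 0.05
wz -0.115 tx 1.82 ty 0.55 tz 0.05
wz -0.115 tx 1.75 ty 0.75 tz 0.05
wz -0.115 tx 1.65 ty 0.95 tz 0.05
wz -0.115 tx 1.53 ty 1.13 tz 0.05
wz -0.115 tx 1.39 ty 1.30 tz 0.05
```

>>> play_rows(
  deltas=[
    {"wx": 0,"wy": 0,"wz": -0.115,"tx": 1.7,"ty": -0.9,"tz": 0,"hand": 0.4},
    {"wx": 0,"wy": 0,"wz": -0.115,"tx": 1.8,"ty": -0.7,"tz": 0,"hand": 0.4},
    {"wx": 0,"wy": 0,"wz": -0.115,"tx": 1.8,"ty": -0.5,"tz": 0,"hand": 0.4},
    {"wx": 0,"wy": 0,"wz": -0.115,"tx": 1.9,"ty": -0.3,"tz": 0,"hand": 0.4},
    {"wx": 0,"wy": 0,"wz": -0.115,"tx": 1.9,"ty": -0.1,"tz": 0,"hand": 0.4},
    {"wx": 0,"wy": 0,"wz": -0.115,"tx": 1.9,"ty": 0.1,"tz": 0,"hand": 0.4},
    {"wx": 0,"wy": 0,"wz": -0.115,"tx": 1.9,"ty": 0.3,"tz": 0,"hand": 0.4},
    {"wx": 0,"wy": 0,"wz": -0.115,"tx": 1.8,"ty": 0.6,"tz": 0,"hand": 0.4},
    {"wx": 0,"wy": 0,"wz": -0.115,"tx": 1.8,"ty": 0.8,"tz": 0,"hand": 0.4},
    {"wx": 0,"wy": 0,"wz": -0.115,"tx": 1.6,"ty": 0.9,"tz": 0,"hand": 0.4},
    {"wx": 0,"wy": 0,"wz": -0.115,"tx": 1.5,"ty": 1.1,"tz": 0,"hand": 0.4},
    {"wx": 0,"wy": 0,"wz": -0.115,"tx": 1.4,"ty": 1.3,"tz": 0,"hand": 0.4},
  ],
)

```text
clock: 32.25
tool_pos: [0.3909, 0.2748, 0.0759]
eef_rot: [0.0, 0.116, 0.993, 0.0]
wrist_force: [0.6, -0.0, -0.0]
grip_width: 0.0348
gripper_force: 0.0
```

>>> play_rows(
  deltas=[
    {"wx": 0,"wy": 0,"wz": 0,"tx": 0,"ty": 0,"tz": 0,"hand": 0.4},
    {"wx": 0,"wy": 0,"wz": 0,"tx": 0,"ty": 0,"tz": 0,"hand": 0.4},
    {"wx": 0,"wy": 0,"wz": 0,"tx": 0,"ty": 0,"tz": 0,"hand": 0.4},
    {"wx": 0,"wy": 0,"wz": 0,"tx": 0,"ty": 0,"tz": 0,"hand": 0.4},
    {"wx": 0,"wy": 0,"wz": 0,"tx": 0,"ty": 0,"tz": 0,"hand": 0.4},
  ],
)

```text
clock: 32.67
tool_pos: [0.3925, 0.2715, 0.075]
eef_rot: [0.0, 0.121, 0.993, -0.0]
wrist_force: [-0.7, -0.6, -0.0]
grip_width: 0.0347
gripper_force: 0.0
```

```bash
python3 go.py .393 .269 -.022 2.89
```

```text
t 32.67 pos [0.3925 0.2715 0.075 ] phi 2.9 tilt 0.0005 zaxis [ 0. -0. -1.] w 0.0347 q7 0.53
wz 0.01  tx -0.11 ty -0.23 tz 9.70
```

>>> play_rows(
  deltas=[
    {"wx": 0,"wy": 0,"wz": 0.01,"tx": -0.1,"ty": -0.2,"tz": 0.7,"hand": 0.4},
    {"wx": 0,"wy": 0,"wz": 0,"tx": 0,"ty": 0,"tz": 1,"hand": 0.4},
    {"wx": 0,"wy": 0,"wz": 0,"tx": 0,"ty": 0,"tz": 1,"hand": 0.4},
    {"wx": 0,"wy": 0,"wz": 0,"tx": 0,"ty": 0,"tz": 1,"hand": 0.4},
    {"wx": 0,"wy": 0,"wz": 0,"tx": 0,"ty": 0,"tz": 1,"hand": 0.4},
    {"wx": 0,"wy": 0,"wz": 0,"tx": 0,"ty": 0,"tz": 0.8,"hand": 0.4},
    {"wx": 0,"wy": 0,"wz": 0,"tx": 0,"ty": 0,"tz": 0,"hand": 0.4},
    {"wx": 0,"wy": 0,"wz": 0,"tx": 0,"ty": 0,"tz": 0,"hand": 0.4},
    {"wx": 0,"wy": 0,"wz": 0,"tx": 0,"ty": 0,"tz": 0,"hand": 0.4},
  ],
)

```text
clock: 33.42
tool_pos: [0.3925, 0.2705, 0.0202]
eef_rot: [0.0, 0.124, 0.992, 0.0]
wrist_force: [0.5, 0.1, 1.0]
grip_width: 0.0349
gripper_force: 0.0
```

```bash
python3 go.py .393 .269 -.022 2.89
```

```text
t 33.42 pos [0.3925 0.2705 0.0202] phi 2.892 tilt 0.0004 zaxis [ 0.  0. -1.] w 0.0349 q7 0.43
wz 0.002  tx -0.08 ty -0.13 tz 4.22
```

>>> play_rows(
  deltas=[
    {"wx": 0,"wy": 0,"wz": 0,"tx": 0,"ty": -0.1,"tz": 0.7,"hand": 0.4},
    {"wx": 0,"wy": 0,"wz": 0,"tx": 0,"ty": 0,"tz": 0.8,"hand": 0.4},
    {"wx": 0,"wy": 0,"wz": 0,"tx": 0,"ty": 0,"tz": 0.8,"hand": 0.4},
    {"wx": 0,"wy": 0,"wz": 0,"tx": 0,"ty": 0,"tz": 0.8,"hand": 0.4},
    {"wx": 0,"wy": 0,"wz": 0,"tx": 0,"ty": 0,"tz": 0.7,"hand": 0.4},
    {"wx": 0,"wy": 0,"wz": 0,"tx": 0,"ty": 0,"tz": 0.4,"hand": 0.4},
    {"wx": 0,"wy": 0,"wz": 0,"tx": 0,"ty": 0,"tz": 0,"hand": 0.4},
    {"wx": 0,"wy": 0,"wz": 0,"tx": 0,"ty": 0,"tz": 0,"hand": 0.4},
  ],
)

```text
clock: 34.08
tool_pos: [0.3919, 0.2692, -0.0222]
eef_rot: [-0.0, 0.124, 0.992, -0.0]
wrist_force: [-0.5, 0.2, -0.7]
grip_width: 0.0346
gripper_force: 0.0
```

>>> play_rows(
  deltas=[
    {"wx": 0,"wy": 0,"wz": 0,"tx": 0,"ty": 0,"tz": 0,"hand": 0},
    {"wx": 0,"wy": 0,"wz": 0,"tx": 0,"ty": 0,"tz": 0,"hand": 0},
    {"wx": 0,"wy": 0,"wz": 0,"tx": 0,"ty": 0,"tz": 0,"hand": 0},
    {"wx": 0,"wy": 0,"wz": 0,"tx": 0,"ty": 0,"tz": 0,"hand": 0},
    {"wx": 0,"wy": 0,"wz": 0,"tx": 0,"ty": 0,"tz": 0,"hand": 0},
    {"wx": 0,"wy": 0,"wz": 0,"tx": 0,"ty": 0,"tz": 0,"hand": 0},
    {"wx": 0,"wy": 0,"wz": 0,"tx": 0,"ty": 0,"tz": 0,"hand": 0},
    {"wx": 0,"wy": 0,"wz": 0,"tx": 0,"ty": 0,"tz": 0,"hand": 0},
  ],
  squeeze=25,
)

```text
clock: 34.75
tool_pos: [0.3924, 0.2692, -0.0218]
eef_rot: [0.0, 0.125, 0.992, 0.0]
wrist_force: [-0.5, -0.4, 1.4]
grip_width: 0.0234
gripper_force: 25.0
```

>>> play_rows(
  deltas=[
    {"wx": 0,"wy": 0,"wz": 0,"tx": 0,"ty": 0,"tz": -0.6,"hand": 0},
    {"wx": 0,"wy": 0,"wz": 0,"tx": 0,"ty": 0,"tz": -1.2,"hand": 0},
    {"wx": 0,"wy": 0,"wz": 0,"tx": 0,"ty": 0,"tz": -2,"hand": 0},
    {"wx": 0,"wy": 0,"wz": 0,"tx": 0,"ty": 0,"tz": -2,"hand": 0},
    {"wx": 0,"wy": 0,"wz": 0,"tx": 0,"ty": 0,"tz": -2,"hand": 0},
    {"wx": 0,"wy": 0,"wz": 0,"tx": 0,"ty": 0,"tz": -1.5,"hand": 0},
    {"wx": 0,"wy": 0,"wz": 0,"tx": 0,"ty": 0,"tz": 0,"hand": 0},
    {"wx": 0,"wy": 0,"wz": 0,"tx": 0,"ty": 0,"tz": 0,"hand": 0},
  ],
)

```text
clock: 35.42
tool_pos: [0.3928, 0.2688, 0.0714]
eef_rot: [0.001, 0.125, 0.992, -0.0]
wrist_force: [-0.0, -0.6, 0.4]
grip_width: 0.0233
gripper_force: 25.0
```

```bash
python3 go.py .54 -.02 .07 1.8 12
```

```text
t 35.42 pos [0.3928 0.2688 0.0714] phi 2.891 tilt 0.0019 zaxis [ 0.002 -0.001 -1.   ] w 0.0233 q7 0.52
wz 1.091  tx -31.47 ty 7.78 tz 0.14
wz 0.091 tx -1.79 ty -2.03 tz 0.01
wz 0.091 tx -1.96 ty -1.86 tz 0.01
wz 0.091 tx -2.12 ty -1.67 tz 0.01
wz 0.091 tx -2.27 ty -1.47 tz 0.01
wz 0.091 tx -2.39 ty -1.26 tz 0.01
wz 0.091 tx -2.49 ty -1.04 tz 0.01
wz 0.091 tx -2.58 ty -0.81 tz 0.01
wz 0.091 tx -2.64 ty -0.57 tz 0.01
wz 0.091 tx -2.68 ty -0.33 tz 0.01
wz 0.091 tx -2.70 ty -0.08 tz 0.01
wz 0.091 tx -2.70 ty 0.16 tz 0.01
wz 0.091 tx -2.67 ty 0.41 tz 0.01
```

>>> play_rows(
  deltas=[
    {"wx": 0,"wy": 0,"wz": 0.09,"tx": -1.8,"ty": -2.0,"tz": 0,"hand": 0},
    {"wx": 0,"wy": 0,"wz": 0.09,"tx": -2.0,"ty": -1.9,"tz": 0,"hand": 0},
    {"wx": 0,"wy": 0,"wz": 0.09,"tx": -2.1,"ty": -1.7,"tz": 0,"hand": 0},
    {"wx": 0,"wy": 0,"wz": 0.09,"tx": -2.3,"ty": -1.5,"tz": 0,"hand": 0},
    {"wx": 0,"wy": 0,"wz": 0.09,"tx": -2.4,"ty": -1.3,"tz": 0,"hand": 0},
    {"wx": 0,"wy": 0,"wz": 0.09,"tx": -2.5,"ty": -1.0,"tz": 0,"hand": 0},
    {"wx": 0,"wy": 0,"wz": 0.09,"tx": -2.6,"ty": -0.8,"tz": 0,"hand": 0},
    {"wx": 0,"wy": 0,"wz": 0.09,"tx": -2.6,"ty": -0.6,"tz": 0,"hand": 0},
    {"wx": 0,"wy": 0,"wz": 0.09,"tx": -2.7,"ty": -0.3,"tz": 0,"hand": 0},
    {"wx": 0,"wy": 0,"wz": 0.09,"tx": -2.7,"ty": -0.1,"tz": 0,"hand": 0},
    {"wx": 0,"wy": 0,"wz": 0.09,"tx": -2.7,"ty": 0.2,"tz": 0,"hand": 0},
    {"wx": 0,"wy": 0,"wz": 0.09,"tx": -2.7,"ty": 0.4,"tz": 0,"hand": 0},
  ],
)

```text
clock: 36.42
tool_pos: [0.5409, -0.0214, 0.0691]
eef_rot: [-0.001, 0.619, 0.786, -0.001]
wrist_force: [0.7, 0.9, 0.5]
grip_width: 0.023
gripper_force: 25.0
```

```bash
python3 go.py .4737 -.3418 .065 1.454 11
```

```text
t 36.42 pos [ 0.5409 -0.0214  0.0691] phi 1.808 tilt 0.0031 zaxis [-0.003  0.    -1.   ] w 0.023 q7 0.06
wz 0.354  tx -32.61 ty -2.94 tz 0.41
wz 0.032 tx -2.69 ty -1.28 tz 0.04
wz 0.032 tx -2.73 ty -1.19 tz 0.04
wz 0.032 tx -2.76 ty -1.10 tz 0.04
wz 0.032 tx -2.80 ty -1.01 tz 0.04
wz 0.032 tx -2.83 ty -0.92 tz 0.04
wz 0.032 tx -2.86 ty -0.83 tz 0.04
wz 0.032 tx -2.88 ty -0.74 tz 0.04
wz 0.032 tx -2.91 ty -0.65 tz 0.04
wz 0.032 tx -2.92 ty -0.55 tz 0.04
wz 0.032 tx -2.94 ty -0.46 tz 0.04
wz 0.032 tx -2.95 ty -0.36 tz 0.04
```

>>> play_rows(
  deltas=[
    {"wx": 0,"wy": 0,"wz": 0.032,"tx": -2.7,"ty": -1.3,"tz": 0,"hand": 0},
    {"wx": 0,"wy": 0,"wz": 0.032,"tx": -2.7,"ty": -1.2,"tz": 0,"hand": 0},
    {"wx": 0,"wy": 0,"wz": 0.032,"tx": -2.8,"ty": -1.1,"tz": 0,"hand": 0},
    {"wx": 0,"wy": 0,"wz": 0.032,"tx": -2.8,"ty": -1.0,"tz": 0,"hand": 0},
    {"wx": 0,"wy": 0,"wz": 0.032,"tx": -2.8,"ty": -0.9,"tz": 0,"hand": 0},
    {"wx": 0,"wy": 0,"wz": 0.032,"tx": -2.9,"ty": -0.8,"tz": 0,"hand": 0},
    {"wx": 0,"wy": 0,"wz": 0.032,"tx": -2.9,"ty": -0.7,"tz": 0,"hand": 0},
    {"wx": 0,"wy": 0,"wz": 0.032,"tx": -2.9,"ty": -0.7,"tz": 0,"hand": 0},
    {"wx": 0,"wy": 0,"wz": 0.032,"tx": -2.9,"ty": -0.6,"tz": 0,"hand": 0},
    {"wx": 0,"wy": 0,"wz": 0.032,"tx": -2.9,"ty": -0.4,"tz": 0,"hand": 0},
    {"wx": 0,"wy": 0,"wz": 0.032,"tx": -2.0,"ty": -0.3,"tz": 0,"hand": 0},
    {"wx": 0,"wy": 0,"wz": 0,"tx": -1,"ty": -0.1,"tz": 0,"hand": 0},
  ],
)

```text
clock: 37.42
tool_pos: [0.4738, -0.3446, 0.0698]
eef_rot: [-0.001, 0.747, 0.665, -0.001]
wrist_force: [-0.8, 0.1, -0.0]
grip_width: 0.023
gripper_force: 25.0
```

>>> play_rows(
  deltas=[
    {"wx": 0,"wy": 0,"wz": 0,"tx": 0,"ty": 0,"tz": 0,"hand": 0},
    {"wx": 0,"wy": 0,"wz": 0,"tx": 0,"ty": 0,"tz": 0,"hand": 0},
    {"wx": 0,"wy": 0,"wz": 0,"tx": 0,"ty": 0,"tz": 0,"hand": 0},
    {"wx": 0,"wy": 0,"wz": 0,"tx": 0,"ty": 0,"tz": 0,"hand": 0},
    {"wx": 0,"wy": 0,"wz": 0,"tx": 0,"ty": 0,"tz": 0,"hand": 0},
  ],
)

```text
clock: 37.83
tool_pos: [0.4766, -0.3394, 0.0713]
eef_rot: [0.0, 0.744, 0.668, 0.0]
wrist_force: [-1.0, -0.1, -0.5]
grip_width: 0.0231
gripper_force: 25.0
```

```bash
python3 go.py .4737 -.3418 -.0235 1.454
```

```text
t 37.83 pos [ 0.4766 -0.3394  0.0713] phi 1.463 tilt 0.0003 zaxis [ 0.  0. -1.] w 0.0231 q7 0.32
wz 0.009  tx -0.28 ty -0.26 tz 9.48
```

>>> play_rows(
  deltas=[
    {"wx": 0,"wy": 0,"wz": 0.009,"tx": -0.3,"ty": -0.3,"tz": 1,"hand": 0},
    {"wx": 0,"wy": 0,"wz": 0,"tx": 0,"ty": 0,"tz": 1.5,"hand": 0},
    {"wx": 0,"wy": 0,"wz": 0,"tx": 0,"ty": 0,"tz": 1.5,"hand": 0},
    {"wx": 0,"wy": 0,"wz": 0,"tx": 0,"ty": 0,"tz": 1.5,"hand": 0},
    {"wx": 0,"wy": 0,"wz": 0,"tx": 0,"ty": 0,"tz": 1.5,"hand": 0},
    {"wx": 0,"wy": 0,"wz": 0,"tx": 0,"ty": 0,"tz": 1,"hand": 0},
    {"wx": 0,"wy": 0,"wz": 0,"tx": 0,"ty": 0,"tz": 0.7,"hand": 0},
    {"wx": 0,"wy": 0,"wz": 0,"tx": 0,"ty": 0,"tz": 0.4,"hand": 0},
    {"wx": 0,"wy": 0,"wz": 0,"tx": 0,"ty": 0,"tz": 0,"hand": 0},
    {"wx": 0,"wy": 0,"wz": 0,"tx": 0,"ty": 0,"tz": 0,"hand": 0},
    {"wx": 0,"wy": 0,"wz": 0,"tx": 0,"ty": 0,"tz": 0,"hand": 0},
    {"wx": 0,"wy": 0,"wz": 0,"tx": 0,"ty": 0,"tz": 0,"hand": 0},
  ],
)

```text
clock: 38.83
tool_pos: [0.473, -0.3441, -0.0191]
eef_rot: [0.001, 0.748, 0.663, 0.0]
wrist_force: [0.2, -0.0, -0.2]
grip_width: 0.0228
gripper_force: 25.0
```

Lower the last 4.5 mm, release to 44 mm, and lift.

>>> play_rows(
  deltas=[
    {"wx": 0,"wy": 0,"wz": 0,"tx": 0,"ty": 0,"tz": 0.3,"hand": 0},
    {"wx": 0,"wy": 0,"wz": 0,"tx": 0,"ty": 0,"tz": 0.15,"hand": 0},
    {"wx": 0,"wy": 0,"wz": 0,"tx": 0,"ty": 0,"tz": 0,"hand": 0},
    {"wx": 0,"wy": 0,"wz": 0,"tx": 0,"ty": 0,"tz": 0,"hand": 0},
    {"wx": 0,"wy": 0,"wz": 0,"tx": 0,"ty": 0,"tz": 0,"hand": 0.5},
    {"wx": 0,"wy": 0,"wz": 0,"tx": 0,"ty": 0,"tz": 0,"hand": 0.5},
    {"wx": 0,"wy": 0,"wz": 0,"tx": 0,"ty": 0,"tz": 0,"hand": 0.5},
    {"wx": 0,"wy": 0,"wz": 0,"tx": 0,"ty": 0,"tz": 0,"hand": 0.5},
    {"wx": 0,"wy": 0,"wz": 0,"tx": 0,"ty": 0,"tz": -1,"hand": 0.5},
    {"wx": 0,"wy": 0,"wz": 0,"tx": 0,"ty": 0,"tz": -2,"hand": 0.5},
    {"wx": 0,"wy": 0,"wz": 0,"tx": 0,"ty": 0,"tz": -3,"hand": 0.5},
    {"wx": 0,"wy": 0,"wz": 0,"tx": 0,"ty": 0,"tz": -3,"hand": 0.5},
  ],
)

```text
clock: 39.83
tool_pos: [0.4718, -0.3431, 0.0664]
eef_rot: [-0.001, 0.748, 0.664, -0.0]
wrist_force: [0.9, -0.6, 0.1]
grip_width: 0.0432
gripper_force: 0.0
```

>>> play_rows(
  deltas=[
    {"wx": 0,"wy": 0,"wz": 0,"tx": 3,"ty": 1,"tz": -1,"hand": 0.5},
    {"wx": 0,"wy": 0,"wz": 0,"tx": 3,"ty": 1,"tz": 0,"hand": 0.5},
    {"wx": 0,"wy": 0,"wz": 0,"tx": 3,"ty": 1,"tz": 0,"hand": 0.5},
    {"wx": 0,"wy": 0,"wz": 0,"tx": 3,"ty": 1,"tz": 0,"hand": 0.5},
    {"wx": 0,"wy": 0,"wz": 0,"tx": 3,"ty": 0.5,"tz": 0,"hand": 0.5},
    {"wx": 0,"wy": 0,"wz": 0,"tx": 3,"ty": 0.5,"tz": 0,"hand": 0.5},
    {"wx": 0,"wy": 0,"wz": 0,"tx": 3,"ty": 0,"tz": 0,"hand": 0.5},
    {"wx": 0,"wy": 0,"wz": 0,"tx": 3,"ty": 0,"tz": 0,"hand": 0.5},
    {"wx": 0,"wy": 0,"wz": 0,"tx": 3,"ty": 0,"tz": 0,"hand": 0.5},
    {"wx": 0,"wy": 0,"wz": 0,"tx": 3,"ty": 0,"tz": 0,"hand": 0.5},
    {"wx": 0,"wy": 0,"wz": 0,"tx": 0,"ty": 0,"tz": 0,"hand": 0.5},
    {"wx": 0,"wy": 0,"wz": 0,"tx": 0,"ty": 0,"tz": 0,"hand": 0.5},
  ],
)

```text
clock: 40.83
tool_pos: [0.5583, -0.0493, 0.0764]
eef_rot: [0.0, 0.747, 0.665, 0.0]
wrist_force: [0.5, 0.5, 0.3]
grip_width: 0.0437
gripper_force: 0.0
```

```bash
python3 - <<'E'
from m2 import *
s,e=manip.grab_frame("scene"); s=s[:,:,::-1].copy(); cv2.imwrite("pics/scene6.png",s)
a=cv2.resize(s[180:340,70:240],None,fx=3,fy=3,interpolation=2); b=cv2.resize(s[100:360,230:460],(425,480)); 
cv2.imwrite("pics/c6.png",np.hstack([a[:,:370],b[:,:]])[:, :800])
c,S=np.cos(-.117),np.sin(-.117); P=cloud("scene",e); X=P[...,0]-.43; Y=P[...,1]+.3024
x=c*X+S*Y; y=-S*X+c*Y
for n,(a,b),h in(("tape",(-1,1),.03),("watch",(-1,-1),.02),("key",(1,1),.01),("whistle",(1,-1),.014)):
    m=(abs(x-a*.048)<.043)&(abs(y-b*.048)<.043)&(P[...,2]>h)&(P[...,2]<.06)
    q=np.stack([x[m],y[m]],1)*1000; r=cv2.minAreaRect(q.astype(np.float32)); print(n,m.sum(),"z",np.percentile(P[...,2][m],[10,50,90]).round(4),np.round(r[0]),np.round(r[1]),q.mean(0).round(1))
E
```

```text
tape 390 z [0.0329 0.0405 0.0437] [-47.  45.] [54. 57.] [-46.   44.6]
watch 416 z [0.0227 0.0258 0.0283] [-47. -49.] [50. 51.] [-45.9 -48.7]
key 343 z [0.0127 0.0166 0.0194] [38. 47.] [92. 56.] [48.9 54.1]
whistle 256 z [0.0176 0.0221 0.0255] [ 27. -47.] [57. 62.] [ 46.8 -49.8]
```

View pics/c6.png

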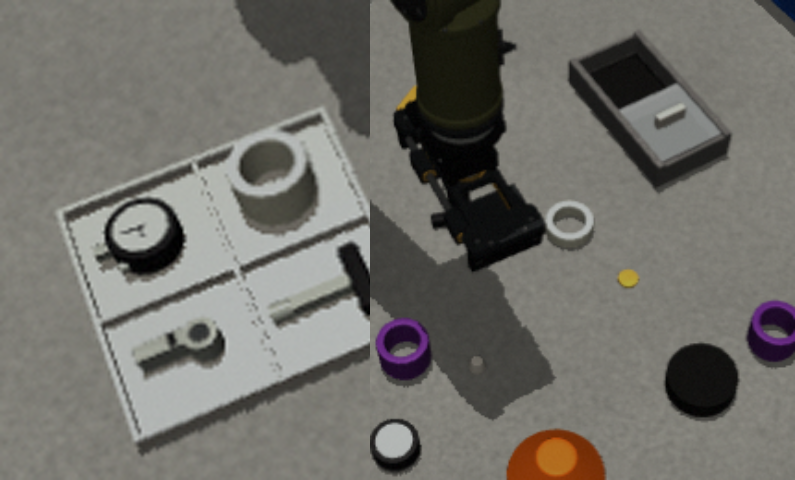

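All four are flat in the right bays: stopwatch at crop (145,230), tape at (275,180), key at (315,290) and whistle at (185,340). The heights match, the lid is open, and the gripper touches nothing. I hand it in.

```bash
python3 -c "
from bench import manip
print(manip.close_job())"
```

```text
the job is handed in; nothing more can be done
None
```

I packed all four items flat in their assigned bays, slid the box lid fully back, left the look-alikes alone, and handed the job in at about 41 s; the hand-in returned no verdict.

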